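Open the game-piece jar in its holder

TASK

Slide the square jar fully home into the wooden holder on the table so that it cannot turn, then unscrew its lid, anticlockwise, and lift it off. Lay the lid flat, top side up, inside the shallow wooden tray, leave the jar upright in the holder, and do not disturb the other things on the table.

Things in the scene. Friction and masses are not known exactly. Their poses are not given: they have to be found in the camera images.
- holder: wooden holder fixed to the table: three walls 10 mm thick, 40 mm high, no floor. Origin on the table under the jar's centre when the jar is fully home; z up. The jar enters along the holder's -y until it meets the back wall, whose inner face is at y = -36.5 mm. Side walls, inner faces at x = +39 and -39 mm, run from there to y = +30 mm.
- holder_mouth (a point): middle of the holder's open mouth, on the table, 65 mm along the holder's own +y from its origin; axes as the holder's. Smooth flared lips 40 mm long widen the way in from 78 mm between the side walls (y = +30 mm) to about 110 mm here.
- jar_mid (a point): centre of the body of a clear square jar, 72 x 72 mm, 66 mm tall (this point 33 mm above its underside), flat shoulders on top, about 0.6 kg. Axes square to its sides, z up. It starts on the table before the holder's mouth, its centre 105 to 145 mm along the holder's +y from home and within 8 mm sideways, turned up to 9 degrees from the holder. It slides on the table.
- neck_top (a point): top of the jar's round threaded white neck, 52 mm diameter, on the jar's axis, 92 mm above its underside, hidden by the lid at first. A sprung seal disc in it pushes the lid up, with about 7 N when screwed down and 3 N when it comes free: the thread is stiff at first, and the lid rises by itself as it is turned.
- lid_mid (a point): centre of the round white screw lid, 60 mm diameter, 30 mm tall, 60 g, z out of its top; grip it across any diameter. Screwed down its rim is 3 mm above the shoulders (this point 51 mm above jar_mid). Turned anticlockwise from above it rises 22 mm a turn, is free after about 3.7 to 4 rad, then 13 mm higher; lift it 25 mm or more straight up to clear the neck.
- tray: shallow square tray of pale wood, 142 x 142 mm outside, 130 mm inside, floor 6 mm thick, rim 10 mm high, fixed to the table. Origin at the centre of its underside, z up. It stands either left or right of the holder.
- block_box: bystander: loose grey box of wooden game blocks, 120 x 100 mm, 40 mm high; origin at the centre of its underside.
- tower: bystander: small tower of wooden game blocks, 70 x 70 mm, 90 mm high, beyond the holder; origin at the centre of its underside.
- mug: bystander: white mug, 76 mm in diameter, 90 mm high, beyond the holder; origin at the centre of its underside.
There are look-alikes about, which are no part of the job. What is shaped like the part that bears jar_mid but blue is not meant. Several things have the shape of the tray; the one meant has the colours described above.

How it is judged:
By the outcome, as a careful person would: the job done as asked, in the order asked, and still so for the second after the job is handed in, with the robot touching nothing.
It also fails if it takes over 67 s, if anything falls off the work surface, if the arm or the gripper's body presses on something with over 40 N, if the wrist force passes 120 N, or if a joint passes its speed limit or range.

ROBOT

A 7-joint arm with a two-finger parallel gripper is mounted at the origin on the work surface. World frame = base frame: x ahead of the robot, y to its left, z up, the work surface at z = 0. Lengths are in m, angles in degrees, forces in N, time in s.
With the tool pointing down it reaches from about 0.425 to 0.875 m from the base axis. Payload 4.7 kg.
Tool frame: the origin (TCP) lies at the very end of the fingers, on their centre line; the grasp point (between the pads) lies 19 mm behind it; z points along the fingers, y is the direction in which the jaws open and shut (so a half turn about z gives the same grasp; the last joint's range is limited). The gripper opens to 87 mm and grips with 3 to 60 N. Pads are 19 mm wide; open, the fingers measure 117 mm over their backs; the gripper's body (75 mm by 190 mm) begins 51 mm behind the grasp point.
Start: joints at [-68.348, 18.392, -4.016, 83.108, 1.295, 78.541, -3.26], TCP at [0.231, 0.607, 0.223] pointing down, gripper open.
Joint ranges: [-163.93, 163.93], [-17.29, 119.83], [-79.2, 71.16], [3.27, 140.29], [-89.18, 269.18], [5.43, 117.66], [-154.24, 154.24]. Speed limits (degrees/s): [147.25, 147.25, 180, 180, 180, 180, 180].

INTERFACE

Orientations are given as [roll, pitch, yaw] about the fixed x, y, z axes, in that order (R = Rz(yaw) Ry(pitch) Rx(roll)).
In Python, from cell import sensors, imaging, ticket gives the robot as it stands.
- The arm moves only by the tool carry_out, never from a script. Its argument "plan" is a list of rows, each an object of numbers: "fingers": the closure, from -1 (fully open) to 1 (shut); "dx", "dy", "dz": the shift along the tool's x, y, z normalised to -1 to 1, where 1 is 0.03 m; "rx", "ry", "rz": the turn, a rotation vector about the tool's x, y, z normalised to -1 to 1, where 1 is 10 degrees. A call has 1 to 12 rows; each row shifts and turns the commanded pose from where the row before left it, along the tool's axes as they then stand; what a row does not reach is not made up. A row lasts 1/8 s, in which the tool goes at most 62.5 mm and 10.7 degrees, less where a joint would pass 70% of its speed; a pose out of reach is approached as far as the arm can. A call with a number of a shift or a turn outside -1 to 1 is refused whole. A call with a gripper value outside its range is refused whole. The fingers move at their own pace and stop on an object; "force" is the grip in N (left out, the last holds). Time passes only in rows, so rows that do not move let the fingers close. It gives the time, the measured TCP pose, the force and the opening at its end, in the units of the state.
- sensors.get_obs(): the state, without advancing time (a new reading comes with each control period).
- imaging.read_camera(name): name is "scene" or "top" or "wrist"; returns a dict with "color" (420x560x3 uint8, red, green, blue), "mtx" (3x3 intrinsics, pixels), "extrinsics" (4x4, takes a point from world to camera coordinates); the wrist camera has in their place "tool_from_camera" (4x4, takes a point from camera to tool coordinates, whose origin is the TCP and whose axes are the flange's). Camera axes: x right, y down, z forward; pixel columns grow to the right and rows downward; lengths in m; the calibration is good to about 2 mm. A picture is of the moment at which its call begins: read the wrist's pose just before it. There is no depth.
- ticket.sign_off(): hands the job in, once; it reports no verdict.
The state is a dict: "time_s": time; "qpos": joint angles; "joint_velocities": joint speeds; "effort": joint torques, N m; "tool_pos": TCP position; "tool_rot": TCP orientation; "force": force on the tool from outside, world axes, zero at the start; "wrist_torque": the same for the moment, N m; "grip_width": finger opening in m.
Only numpy, scipy, OpenCV 4.12 (cv2) and the standard library are available. Lean on these libraries where they do the work, as an engineer would, in place of code of your own. Each camera call takes 0.05 s, during which the arm holds its last target.

## Working session

There is one attempt and no reset: what is moved stays moved. The work goes in short steps, Python scripts to look and compute and a tool call to move; the robot and the scene stay as the last step left them, time stands still between calls to the robot, and variables do not carry over. Pictures are saved under pics/ and viewed, and the job is handed in when it is done.

Besides the shell and the picture viewer there is one more tool, called after "Emit:" by a JSON object that holds its "fn" and its "kwargs", one argument or row to a line. carry_out: Moves the arm, as the interface text tells. Scaled input: -1 to 1 covers 0.03 m each way for a shift and 10 degrees each way for a turn. Its arguments: {"type":"object","properties":{"plan":{"type":"array"},"force":{"type":"number"}},"required":["plan"]}

```bash
mkdir -p pics; ls
python3 - <<'E'
from cell import sensors, imaging
import cv2,numpy as np
print(sensors.get_obs())
for n in ["scene","top","wrist"]:
    d=imaging.read_camera(n); cv2.imwrite(f"pics/{n}0.png",d["color"][:,:,::-1])
    np.savez(f"{n}0.npz",**d)
    print(n,d["mtx"].tolist(), np.round(d.get("extrinsics",d.get("tool_from_camera")),4).tolist())
E
```

```text
pics
{'time_s': 0.0, 'qpos': array([-68.34718384,  18.44096181,  -4.01581304,  83.17302018,
         1.29435728,  78.53834917,  -3.25991138]), 'joint_velocities': array([ 0.08690275,  0.00212909,  0.05914161,  0.06172017, -0.03973921,
        0.03333315, -0.0383759 ]), 'effort': array([ 3.26587924e-04, -4.91282916e+01, -4.03997898e-01, -3.12536466e+01,
       -6.40934589e-02,  4.35192743e-02,  1.79311501e-04]), 'tool_pos': array([0.2311493 , 0.6069499 , 0.22145644]), 'tool_rot': array([-1.79892871e+02,  4.78143137e-03,  1.59157124e+02]), 'force': array([0.41044008, 0.088233  , 0.14876718]), 'wrist_torque': array([ 0.01334824, -0.00052183,  0.0095451 ]), 'grip_width': 0.08704270018756534}
scene [[442.2552221473831, 0.0, 272.777842190117], [0.0, 442.2552221473831, 207.5629062714145], [0.0, 0.0, 1.0]] [[-0.7191, 0.6949, -0.0067, 0.2459], [0.5833, 0.5983, -0.5494, -0.309], [-0.3778, -0.399, -0.8355, 1.4606], [0.0, 0.0, 0.0, 1.0]]
top [[517.3474688713904, 0.0, 285.95099914769855], [0.0, 517.3474688713904, 206.26400117064748], [0.0, 0.0, 1.0]] [[0.0043, -1.0, -0.0056, 0.1352], [-0.9973, -0.0038, -0.0734, 0.4768], [0.0733, 0.0059, -0.9973, 1.4847], [0.0, 0.0, 0.0, 1.0]]
wrist [[330.7367717934301, 0.0, 278.3414435360932], [0.0, 330.7367717934301, 211.17439143688011], [0.0, 0.0, 1.0]] [[0.0007, -0.9702, -0.2422, 0.0664], [1.0, 0.0009, -0.0004, 0.0008], [0.0006, -0.2422, 0.9702, -0.162], [0.0, 0.0, 0.0, 1.0]]
```

View pics/scene0.png

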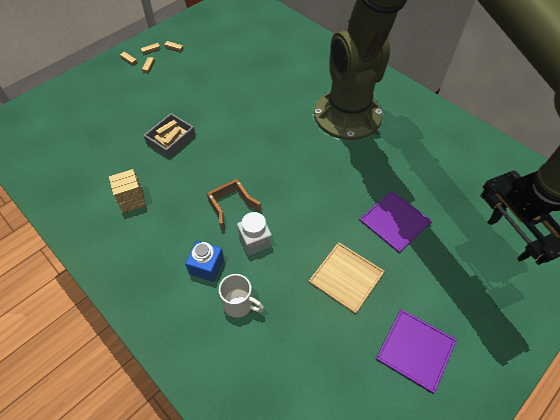

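View pics/top0.png

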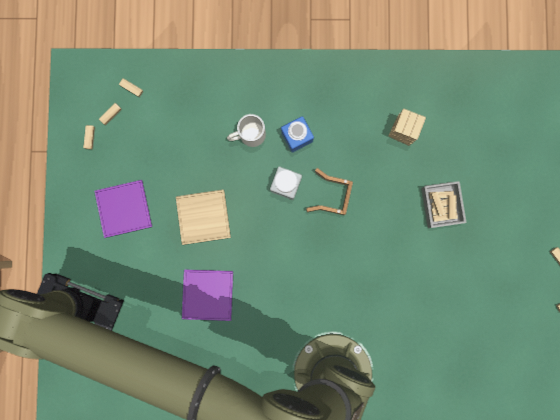

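View pics/wrist0.png

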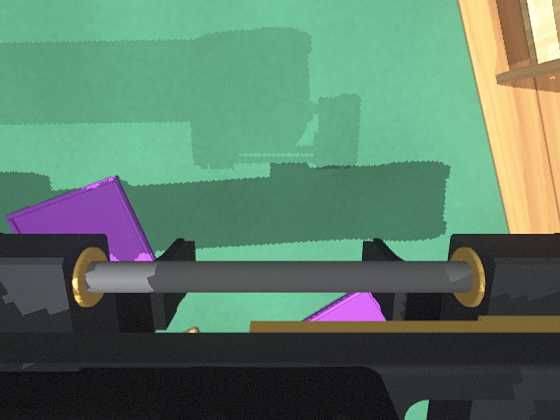

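Top view: clear jar with white lid at (286,182), and a blue look-alike at (297,133), which is not meant. The holder is at (333,193), opening left. Trays: pale wood at (203,217), purple at (123,208) and (208,295). The pale one fits the description. I'll confirm this in an enlarged crop.

```bash
cat > h.py <<'E'
import numpy as np,cv2
def load(n): return dict(np.load(n))
def ray(d,uv):
    K=d["mtx"];T=d["extrinsics"];R=T[:3,:3];c=-R.T@T[:3,3]
    v=R.T@np.linalg.solve(K,[uv[0],uv[1],1]);return c,v
def onz(d,uv,z):
    c,v=ray(d,uv);return c+v*(z-c[2])/v[2]
def proj(K,T,P):
    p=T[:3,:3]@np.asarray(P,float).T+T[:3,3:4];q=K@p;return (q[:2]/q[2]).T
E
python3 - <<'E'
import cv2
a=cv2.imread("pics/top0.png")[140:250,160:370]
cv2.imwrite("pics/topc.png",cv2.resize(a,None,fx=3.8,fy=3.8,interpolation=cv2.INTER_CUBIC))
a=cv2.imread("pics/scene0.png")[165:325,170:390]
cv2.imwrite("pics/scenec.png",cv2.resize(a,None,fx=3.6,fy=3.6,interpolation=cv2.INTER_CUBIC))
E
```

```text
(no output)
```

View pics/topc.png

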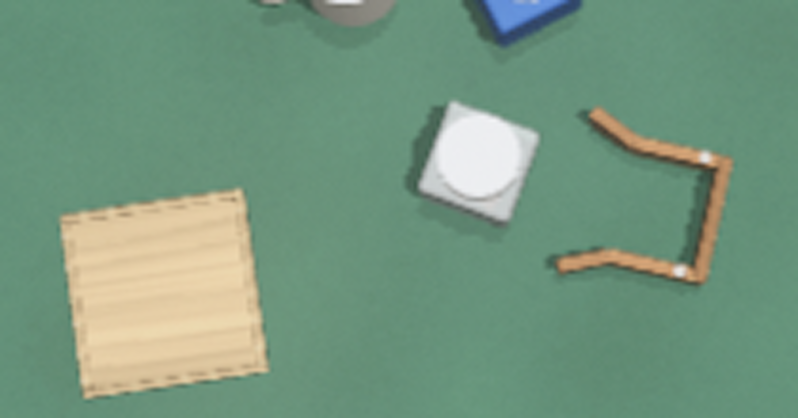

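View pics/scenec.png

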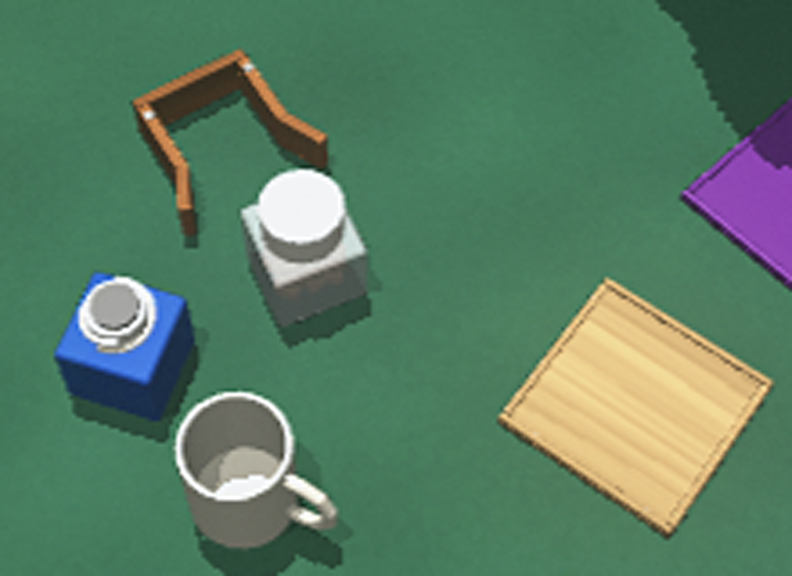

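Confirmed: the clear jar with a white lid is at top crop (480,160), the holder opens left, and the pale tray is at (165,295). Next I'll fit poses from both views.

```bash
cat >> h.py <<'E'
from scipy.optimize import least_squares
def tp(u,v): return ((u+.5)/3.8-.5+160,(v+.5)/3.8-.5+140)
def sp(u,v): return ((u+.5)/3.6-.5+170,(v+.5)/3.6-.5+165)
def fit(obs,x0):
    # obs: list (cam,uv,localP)
    def res(x):
        c,s=np.cos(x[2]),np.sin(x[2]);R=np.array([[c,-s,0],[s,c,0],[0,0,1]])
        r=[]
        for d,uv,P in obs:
            W=R@np.array(P)+[x[0],x[1],0]
            r+=list((proj(d["mtx"],d["extrinsics"],[W])[0]-uv))
        return np.array(r)
    s=least_squares(res,x0,loss="soft_l1");return s.x,res(s.x).reshape(-1,2)
E
python3 - <<'E'
from h import *
T=load("top0.npz");S=load("scene0.npz")
for o in [(T,tp(479,155)),(S,sp(302,207))]: print("lid top",onz(*o,.099))
for o in [(T,tp(165,295)),(S,sp(637,407))]: print("tray",onz(*o,.008))
h=[(T,tp(731,158),(.049,-.0465,.04)),(T,tp(702,284),(-.049,-.0465,.04)),(S,sp(133,103),(.049,-.0465,.04)),(S,sp(241,52),(-.049,-.0465,.04)),
(T,tp(591,113),(.06,.067,.04)),(T,tp(557,267),(-.06,.067,.04)),(S,sp(188,208),(.06,.065,.04)),(S,sp(326,137),(-.06,.065,.04))]
p,r=fit(h,[.5,.0,-.2]);print("holder",p[:2],np.degrees(p[2]));print(r.round(1).tolist())
q=.036
j=[(T,tp(451,101),(q,q,.066)),(T,tp(540,134),(q,-q,.066)),(T,tp(508,224),(-q,-q,.066)),(T,tp(419,190),(-q,q,.066)),(T,tp(479,155),(0,0,.099)),(S,sp(302,207),(0,0,.099)),
(S,sp(243,208),(q,-q,.066)),(S,sp(365,250),(-q,q,.066)),(S,sp(276,283),(q,q,.066))]
p2,r=fit(j,[.5,.1,-.2]);print("jar",p2[:2],np.degrees(p2[2]));print(r.round(1).tolist())
c,s=np.cos(p[2]),np.sin(p[2]);print("jar in holder",np.array([[c,s],[-s,c]])@(p2[:2]-p[:2]))
q=.071
t=[(T,tp(61,216),(q,q,.01)),(T,tp(243,189),(q,-q,.01)),(T,tp(269,371),(-q,-q,.01)),(T,tp(84,398),(-q,q,.01)),(S,sp(499,419),(q,q,.01)),(S,sp(608,280),(q,-q,.01)),(S,sp(772,381),(-q,-q,.01)),(S,sp(669,533),(-q,q,.01))]
p3,r=fit(t,[.5,.1,.1]);print("tray",p3[:2],np.degrees(p3[2]));print(r.round(1).tolist())
for n,uv,z in [("mug",(251,128),.09),("blue",(297,131),.092),("tower",(411,121),.09)]: print(n,onz(T,uv,z))
E
```

```text
lid top [0.54172506 0.137669   0.099     ]
lid top [0.54329984 0.13924095 0.099     ]
tray [0.44382088 0.37922419 0.008     ]
tray [0.45072571 0.38402841 0.008     ]
holder [0.51016367 0.00239861] -11.932600875537037
[[0.3, -0.4], [1.0, -0.2], [0.0, -1.0], [0.4, -1.7], [-0.7, -0.5], [-0.5, -0.3], [0.3, 0.3], [0.2, 0.2]]
jar [0.54117863 0.13752936] -20.446588459088737
[[0.1, -0.5], [0.5, -0.2], [-0.1, -0.1], [-0.6, -0.2], [0.0, 0.2], [0.2, -0.9], [-0.9, -0.6], [1.5, -0.0], [0.2, 0.8]]
jar in holder [0.00240501 0.13862345]
tray [0.44480626 0.3788968 ] 6.432757373565364
[[0.9, -1.0], [1.3, 0.8], [-0.7, 1.2], [-0.6, -0.6], [46.1, 31.2], [-30.7, 35.7], [-44.4, -30.1], [29.8, -41.7]]
mug [0.69004093 0.23536589 0.09      ]
blue [0.68148175 0.10673682 0.092     ]
tower [ 0.71120967 -0.21177393  0.09      ]
```

```bash
cat >> h.py <<'E'
from scipy.spatial.transform import Rotation as Ro
def togo(xyz,yaw,ob=None):
    from cell import sensors
    o=ob or sensors.get_obs()
    R=Ro.from_euler("xyz",o["tool_rot"],degrees=True)
    d=R.inv().apply(np.array(xyz)-o["tool_pos"])
    # target orientation straight down at yaw
    rv=np.degrees((R.inv()*Ro.from_euler("xyz",[180,0,yaw],degrees=True)).as_rotvec())
    print("t",round(o["time_s"],2),"at",o["tool_pos"].round(4),o["tool_rot"].round(2),"q7",o["qpos"][6].round(1),"F",o["force"].round(1),"w",round(o["grip_width"],4))
    print("shift units",(d/.03).round(3),"turn units",(rv/10).round(3))
E
python3 -c "
from h import *
togo([.541,.1375,.22],159.6)"
```

```text
t 0.15 at [0.2312 0.6071 0.2217] [-1.7992e+02  1.0000e-02  1.5916e+02] q7 -3.3 F [0.2 0.3 0.6] w 0.087
shift units [-15.22  -10.954   0.074] turn units [-0.008  0.001 -0.044]
```

Emit:
{"fn": "carry_out", "kwargs": {
  "plan": [
    {"dx": -0.95, "dy": -0.685, "fingers": -1},
    {"dx": -0.95, "dy": -0.685},
    {"dx": -0.95, "dy": -0.685},
    {"dx": -0.95, "dy": -0.685},
    {"dx": -0.95, "dy": -0.685},
    {"dx": -0.95, "dy": -0.685},
    {"dx": -0.95, "dy": -0.685},
    {"dx": -0.95, "dy": -0.685}
  ],
  "force": 15
}}

```text
validation failed for argument at $.pl...
```

```bash
python3 -c "
from h import *
togo([.541,.1375,.22],159.6)"
```

```text
t 0.15 at [0.2312 0.6071 0.2217] [-1.7992e+02  1.0000e-02  1.5916e+02] q7 -3.3 F [0.2 0.3 0.6] w 0.087
shift units [-15.22  -10.954   0.074] turn units [-0.008  0.001 -0.044]
```

Emit:
{"fn": "carry_out", "kwargs": {
  "plan": [
    {"fingers": -1, "dx": -0.95, "dy": -0.685, "dz": 0, "rx": 0, "ry": 0, "rz": 0},
    {"fingers": -1, "dx": -0.95, "dy": -0.685, "dz": 0, "rx": 0, "ry": 0, "rz": 0},
    {"fingers": -1, "dx": -0.95, "dy": -0.685, "dz": 0, "rx": 0, "ry": 0, "rz": 0},
    {"fingers": -1, "dx": -0.95, "dy": -0.685, "dz": 0, "rx": 0, "ry": 0, "rz": 0},
    {"fingers": -1, "dx": -0.95, "dy": -0.685, "dz": 0, "rx": 0, "ry": 0, "rz": 0},
    {"fingers": -1, "dx": -0.95, "dy": -0.685, "dz": 0, "rx": 0, "ry": 0, "rz": 0},
    {"fingers": -1, "dx": -0.95, "dy": -0.685, "dz": 0, "rx": 0, "ry": 0, "rz": 0},
    {"fingers": -1, "dx": -0.95, "dy": -0.685, "dz": 0, "rx": 0, "ry": 0, "rz": 0}
  ],
  "force": 15
}}

```text
time_s: 1.15
tool_pos: [0.3863, 0.3715, 0.2224]
tool_rot: [-180.0, -0.0, 159.2]
force: [1.0, 0.3, 0.3]
grip_width: 0.0868
```

```bash
python3 -c "
from h import *
togo([.541,.1375,.22],159.6)"
```

```text
t 1.15 at [0.3863 0.3715 0.2224] [-1.7999e+02 -1.0000e-02  1.5916e+02] q7 22.8 F [1.  0.3 0.3] w 0.0868
shift units [-7.595 -5.456  0.079] turn units [-0.001 -0.001 -0.044]
```

Emit:
{"fn": "carry_out", "kwargs": {
  "plan": [
    {"fingers": -1, "dx": -0.95, "dy": -0.682, "dz": 0, "rx": 0, "ry": 0, "rz": 0},
    {"fingers": -1, "dx": -0.95, "dy": -0.682, "dz": 0, "rx": 0, "ry": 0, "rz": 0},
    {"fingers": -1, "dx": -0.95, "dy": -0.682, "dz": 0, "rx": 0, "ry": 0, "rz": 0},
    {"fingers": -1, "dx": -0.95, "dy": -0.682, "dz": 0, "rx": 0, "ry": 0, "rz": 0},
    {"fingers": -1, "dx": -0.95, "dy": -0.682, "dz": 0, "rx": 0, "ry": 0, "rz": 0},
    {"fingers": -1, "dx": -0.95, "dy": -0.682, "dz": 0, "rx": 0, "ry": 0, "rz": 0},
    {"fingers": -1, "dx": -0.95, "dy": -0.682, "dz": 0, "rx": 0, "ry": 0, "rz": 0},
    {"fingers": -1, "dx": -0.95, "dy": -0.682, "dz": 0, "rx": 0, "ry": 0, "rz": 0},
    {"fingers": -1, "dx": 0, "dy": 0, "dz": 0, "rx": 0, "ry": 0, "rz": 0}
  ]
}}

```text
time_s: 2.28
tool_pos: [0.5419, 0.135, 0.2223]
tool_rot: [-179.9, 0.0, 158.8]
force: [0.0, 0.5, -0.0]
grip_width: 0.0869
```

```bash
cat >> h.py <<'E'
def wshot(name):
    from cell import sensors,imaging
    o=sensors.get_obs();d=imaging.read_camera("wrist")
    W=np.eye(4);W[:3,:3]=Ro.from_euler("xyz",o["tool_rot"],degrees=True).as_matrix();W[:3,3]=o["tool_pos"]
    T=np.linalg.inv(W@d["tool_from_camera"])
    np.savez(name+".npz",color=d["color"],mtx=d["mtx"],extrinsics=T)
    cv2.imwrite(f"pics/{name}.png",d["color"][:,:,::-1])
def shot(cam,name,box=None,f=1):
    from cell import imaging
    d=imaging.read_camera(cam);np.savez(name+".npz",**d)
    a=d["color"][:,:,::-1]
    if box: a=a[box[1]:box[3],box[0]:box[2]]
    cv2.imwrite(f"pics/{name}.png",cv2.resize(a,None,fx=f,fy=f,interpolation=cv2.INTER_CUBIC))
E
python3 -c "
from h import *
togo([.541,.1375,.22],159.6)
wshot('w1')"
```

```text
t 2.27 at [0.5419 0.135  0.2223] [-1.7992e+02  5.0000e-02  1.5883e+02] q7 54.2 F [ 0.   0.5 -0. ] w 0.0869
shift units [0.058 0.068 0.077] turn units [-0.008  0.004 -0.077]
```

View pics/w1.png

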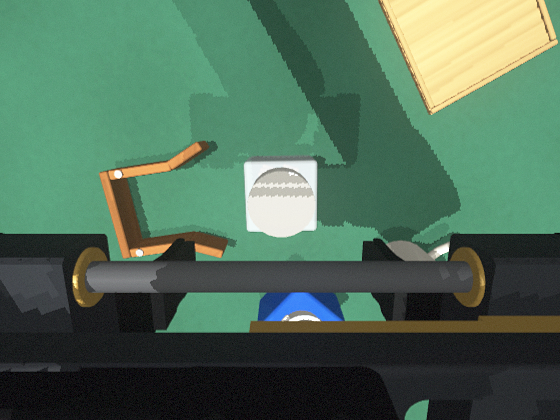

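The jar's square shoulders span (245,161) to (316,231), nearly square to the gripper. The holder's back corners are at (101,174) and (124,258). I'll refine both from this view.

Run:
```python
from h import *
W=load("w1.npz");q=.036
j=[(W,(245,161),(-q,-q,.066)),(W,(316.5,160),(-q,q,.066)),(W,(317,231),(q,q,.066)),(W,(246,231),(q,-q,.066))]
p2,r=fit(j,[.5,.1,-.2]);print("jar",p2[:2],np.degrees(p2[2]),r.round(1).tolist())
h=[(W,(101,174),(-.049,-.0465,.04)),(W,(125,258),(.049,-.0465,.04)),(W,(204,142),(-.06,.067,.04))]
p,r=fit(h,[.5,0,-.2]);print("holder",p[:2],np.degrees(p[2]),r.round(1).tolist())
a=cv2.imread("pics/w1.png")[130:265,90:325]
cv2.imwrite("pics/w1c.png",cv2.resize(a,None,fx=3.4,fy=3.4,interpolation=cv2.INTER_CUBIC))
```

```text
jar [0.5417906  0.13844683] -20.559883387383945 [[-1.8, -0.8], [2.1, -0.5], [0.2, 0.5], [-0.2, 1.2]]
holder [0.51122816 0.0058018 ] -11.501301175117822 [[-0.9, -2.2], [1.1, 0.5], [-0.0, 0.6]]
```

View pics/w1c.png

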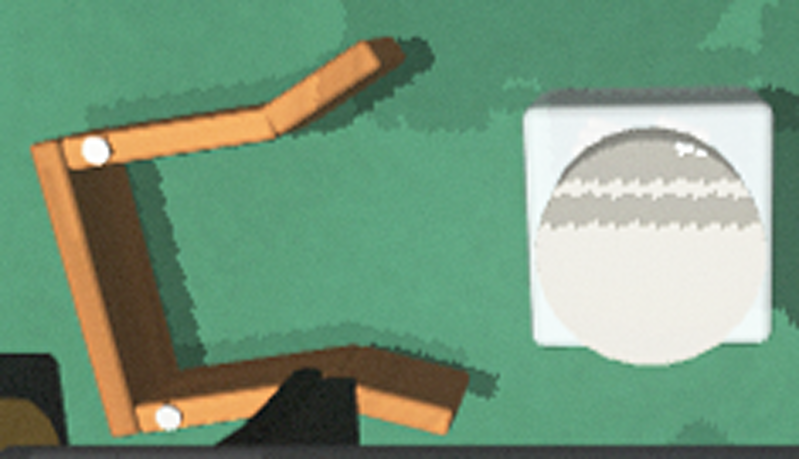

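Run:
```python
from h import *
W=load("w1.npz");q=.036
wp=lambda u,v:((u+.5)/3.4-.5+90,(v+.5)/3.4-.5+130)
j=[(W,wp(525,108),(-q,-q,.066)),(W,wp(771,104),(-q,q,.066)),(W,wp(770,343),(q,q,.066)),(W,wp(533,344),(q,-q,.066))]
p2,r=fit(j,[.5,.1,-.2]);print("jar",p2[:2],np.degrees(p2[2]),r.round(1).tolist())
h=[(W,wp(33,147),(-.049,-.0465,.04)),(W,wp(115,437),(.049,-.0465,.04)),(W,wp(275,135),(-.039,.03,.04)),(W,wp(382,70),(-.055,.066,.04)),(W,wp(455,402),(.055,.066,.04))]
p,r=fit(h,[.5,0,-.2]);print("holder",p[:2],np.degrees(p[2]),r.round(1).tolist())
```

```text
jar [0.5417265  0.13802074] -20.28749184893592 [[-1.5, -0.9], [1.6, -0.8], [0.8, 0.9], [-0.9, 1.6]]
holder [0.51096857 0.0030918 ] -11.81491838354191 [[-1.5, -0.7], [0.1, 0.7], [1.0, 0.5], [-0.0, -1.5], [0.1, 0.7]]
```

```bash
python3 -c "
from h import *
togo([.5415,.1378,.046],159.6)"
```

```text
t 2.33 at [0.5409 0.1374 0.2223] [-1.7998e+02 -3.0000e-02  1.5899e+02] q7 54.1 F [-0.1  0.4 -0.5] w 0.0868
shift units [-0.016  0.022  5.875] turn units [-0.002 -0.003 -0.061]
```

Emit:
{"fn": "carry_out", "kwargs": {
  "plan": [
    {"fingers": -1, "dx": 0, "dy": 0.02, "dz": 0.9, "rx": 0, "ry": 0, "rz": -0.06},
    {"fingers": -1, "dx": 0, "dy": 0, "dz": 1, "rx": 0, "ry": 0, "rz": 0},
    {"fingers": -1, "dx": 0, "dy": 0, "dz": 1, "rx": 0, "ry": 0, "rz": 0},
    {"fingers": -1, "dx": 0, "dy": 0, "dz": 1, "rx": 0, "ry": 0, "rz": 0},
    {"fingers": -1, "dx": 0, "dy": 0, "dz": 0.9, "rx": 0, "ry": 0, "rz": 0},
    {"fingers": -1, "dx": 0, "dy": 0, "dz": 0.6, "rx": 0, "ry": 0, "rz": 0},
    {"fingers": -1, "dx": 0, "dy": 0, "dz": 0.4, "rx": 0, "ry": 0, "rz": 0},
    {"fingers": -1, "dx": 0, "dy": 0, "dz": 0.05, "rx": 0, "ry": 0, "rz": 0},
    {"fingers": -1, "dx": 0, "dy": 0, "dz": 0, "rx": 0, "ry": 0, "rz": 0}
  ]
}}

```text
time_s: 3.45
tool_pos: [0.5416, 0.1394, 0.0478]
tool_rot: [179.9, 0.1, 159.8]
force: [0.1, 0.2, 0.1]
grip_width: 0.0871
```

```bash
python3 -c "
from h import *
togo([.5415,.1378,.046],159.6)
wshot('w2')
shot('scene','s2',(170,130,400,320),3.4)"
```

```text
t 3.45 at [0.5416 0.1394 0.0478] [1.7995e+02 6.0000e-02 1.5976e+02] q7 57.6 F [0.1 0.2 0.1] w 0.0871
shift units [-0.016 -0.052  0.06 ] turn units [0.005 0.006 0.016]
```

View pics/w2.png

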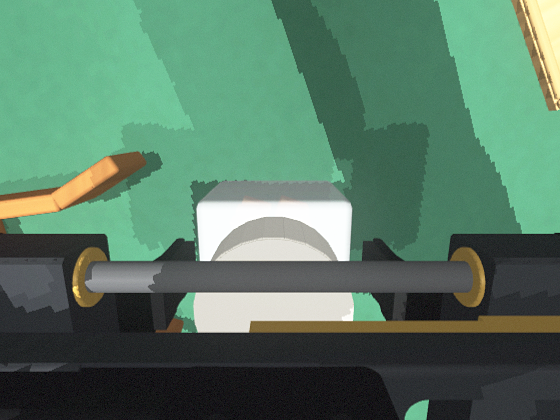

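View pics/s2.png

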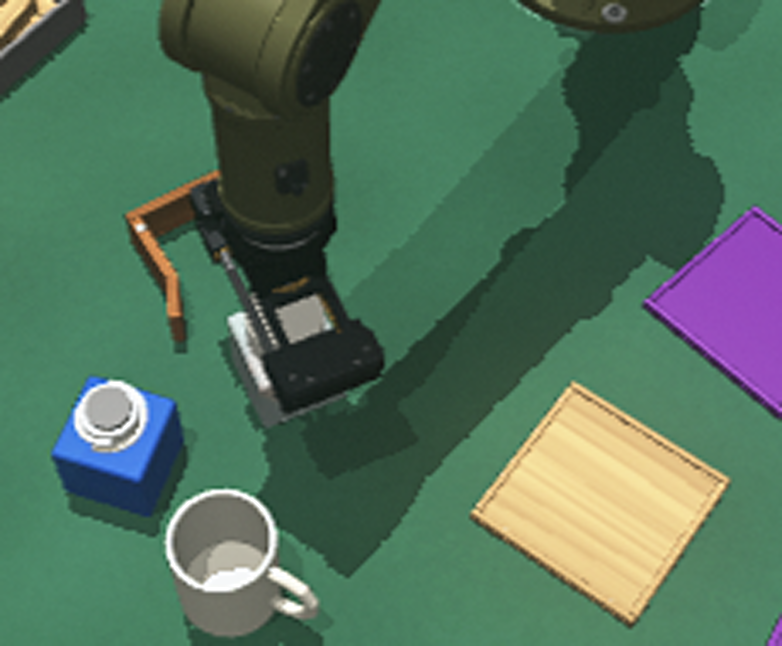

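The jar at (275,220) is centred between the open fingers at (180,..) and (375,..). I'll close on it.

Emit:
{"fn": "carry_out", "kwargs": {
  "plan": [
    {"fingers": 1, "dx": 0, "dy": 0, "dz": 0, "rx": 0, "ry": 0, "rz": 0},
    {"fingers": 1, "dx": 0, "dy": 0, "dz": 0, "rx": 0, "ry": 0, "rz": 0},
    {"fingers": 1, "dx": 0, "dy": 0, "dz": 0, "rx": 0, "ry": 0, "rz": 0},
    {"fingers": 1, "dx": 0, "dy": 0, "dz": 0, "rx": 0, "ry": 0, "rz": 0},
    {"fingers": 1, "dx": 0, "dy": 0, "dz": 0, "rx": 0, "ry": 0, "rz": 0},
    {"fingers": 1, "dx": 0, "dy": 0, "dz": 0, "rx": 0, "ry": 0, "rz": 0}
  ],
  "force": 15
}}

```text
time_s: 4.3
tool_pos: [0.5409, 0.1386, 0.0473]
tool_rot: [-180.0, -0.0, 159.7]
force: [-2.1, -2.8, 6.1]
grip_width: 0.0722
```

```bash
python3 -c "
from h import *
togo([.5107+.0143,.003+.0685,.047],168.15)"
```

```text
t 4.3 at [0.5409 0.1386 0.0473] [-179.97   -0.    159.74] q7 57.6 F [-2.1 -2.8  6.1] w 0.0722
shift units [-0.278 -2.283  0.012] turn units [-0.003 -0.001 -0.841]
```

Emit:
{"fn": "carry_out", "kwargs": {
  "plan": [
    {"fingers": 1, "dx": 0, "dy": 0, "dz": 0, "rx": 0, "ry": 0, "rz": -0.42},
    {"fingers": 1, "dx": 0, "dy": 0, "dz": 0, "rx": 0, "ry": 0, "rz": -0.42},
    {"fingers": 1, "dx": 0.03, "dy": -0.3, "dz": 0, "rx": 0, "ry": 0, "rz": 0},
    {"fingers": 1, "dx": 0.03, "dy": -0.5, "dz": 0, "rx": 0, "ry": 0, "rz": 0},
    {"fingers": 1, "dx": 0, "dy": -0.5, "dz": 0, "rx": 0, "ry": 0, "rz": 0},
    {"fingers": 1, "dx": 0, "dy": -0.5, "dz": 0, "rx": 0, "ry": 0, "rz": 0},
    {"fingers": 1, "dx": 0, "dy": -0.4, "dz": 0, "rx": 0, "ry": 0, "rz": 0},
    {"fingers": 1, "dx": 0, "dy": 0, "dz": 0, "rx": 0, "ry": 0, "rz": 0}
  ]
}}

```text
time_s: 5.3
tool_pos: [0.5253, 0.072, 0.0473]
tool_rot: [-179.9, -0.0, 168.0]
force: [-1.4, -2.6, 6.8]
grip_width: 0.0722
```

```bash
python3 -c "
from h import *
togo([.5107,.003,.047],168.15)
wshot('w3')"
```

```text
t 5.3 at [0.5253 0.072  0.0473] [-1.7987e+02 -1.0000e-02  1.6801e+02] q7 71.7 F [-1.4 -2.6  6.8] w 0.0722
shift units [-1.00e-03 -2.35e+00  1.60e-02] turn units [-0.013 -0.001 -0.014]
```

View pics/w3.png

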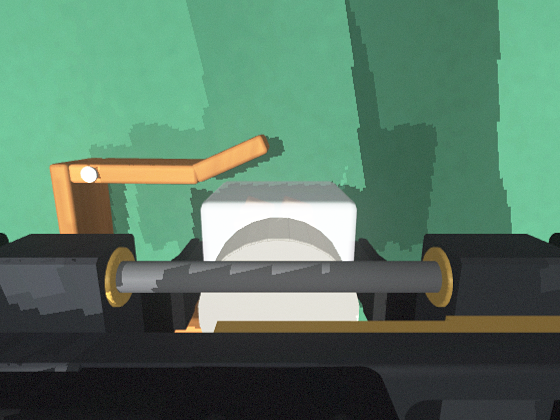

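Run:
```python
from h import *
W=load("w3.npz")
th=np.radians(-11.85);R=np.array([[np.cos(th),np.sin(th)],[-np.sin(th),np.cos(th)]])
f=lambda uv,z:(R@(onz(W,uv,z)[:2]-[.5107,.003])*1000).round(1)
print("wall",f((110,182),.04),f((190,184),.04),"outer",f((100,159),.04),f((190,161),.04)); print("jar",f((202,203),.066),f((355,203),.066))
a=cv2.imread("pics/w3.png")[130:245,40:370]
cv2.imwrite("pics/w3c.png",cv2.resize(a,None,fx=2.4,fy=2.4,interpolation=cv2.INTER_CUBIC))
```

```text
wall [-39.5 -15.7] [-38.4  25.7] outer [-51.3 -19.3] [-50.2  26.4]
jar [-34.1  37.5] [-34.1 105.4]
```

View pics/w3c.png

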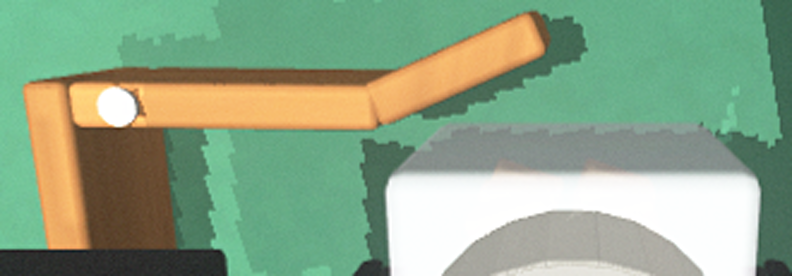

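Emit:
{"fn": "carry_out", "kwargs": {
  "plan": [
    {"fingers": 1, "dx": 0.03, "dy": -0.25, "dz": 0, "rx": 0, "ry": 0, "rz": 0.03},
    {"fingers": 1, "dx": 0, "dy": -0.3, "dz": 0, "rx": 0, "ry": 0, "rz": 0},
    {"fingers": 1, "dx": 0, "dy": -0.3, "dz": 0, "rx": 0, "ry": 0, "rz": 0},
    {"fingers": 1, "dx": 0, "dy": -0.3, "dz": 0, "rx": 0, "ry": 0, "rz": 0},
    {"fingers": 1, "dx": 0, "dy": -0.3, "dz": 0, "rx": 0, "ry": 0, "rz": 0}
  ]
}}

```text
time_s: 5.98
tool_pos: [0.5157, 0.0323, 0.0473]
tool_rot: [180.0, 0.0, 167.9]
force: [0.7, 5.3, 5.3]
grip_width: 0.0717
```

```bash
python3 -c "
from h import *
togo([.5107,.003,.047],168.15)"
```

```text
t 5.97 at [0.5157 0.0323 0.0473] [1.7996e+02 2.0000e-02 1.6786e+02] q7 75.7 F [0.7 5.3 5.3] w 0.0717
shift units [-0.041 -0.991  0.01 ] turn units [ 0.004  0.002 -0.029]
```

Emit:
{"fn": "carry_out", "kwargs": {
  "plan": [
    {"fingers": 1, "dx": 0, "dy": -0.2, "dz": 0, "rx": 0, "ry": 0, "rz": 0},
    {"fingers": 1, "dx": 0, "dy": -0.2, "dz": 0, "rx": 0, "ry": 0, "rz": 0},
    {"fingers": 1, "dx": 0, "dy": -0.2, "dz": 0, "rx": 0, "ry": 0, "rz": 0},
    {"fingers": 1, "dx": 0, "dy": -0.15, "dz": 0, "rx": 0, "ry": 0, "rz": 0},
    {"fingers": 1, "dx": 0, "dy": -0.1, "dz": 0, "rx": 0, "ry": 0, "rz": 0}
  ]
}}

```text
time_s: 6.6
tool_pos: [0.5103, 0.0075, 0.0473]
tool_rot: [180.0, 0.0, 167.8]
force: [1.0, 4.9, 5.6]
grip_width: 0.0722
```

```bash
python3 -c "
from h import *
togo([.5107,.003,.047],168.15)
wshot('w4')"
```

```text
t 6.6 at [0.5103 0.0075 0.0473] [1.7996e+02 1.0000e-02 1.6784e+02] q7 78.4 F [1.  4.9 5.6] w 0.0722
shift units [-0.044 -0.143  0.011] turn units [ 0.004  0.001 -0.031]
```

View pics/w4.png

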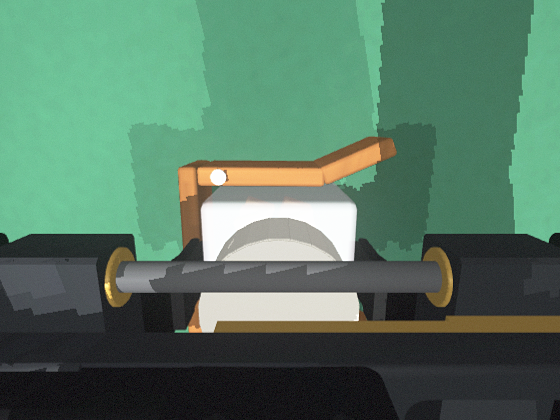

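Jar (202–356, 203) is well inside the holder, beside the wall at row 185, with about 4 mm left to go. I'll creep until it meets the back wall.

Emit:
{"fn": "carry_out", "kwargs": {
  "plan": [
    {"fingers": 1, "dx": 0, "dy": -0.06, "dz": 0, "rx": 0, "ry": 0, "rz": 0},
    {"fingers": 1, "dx": 0, "dy": -0.05, "dz": 0, "rx": 0, "ry": 0, "rz": 0},
    {"fingers": 1, "dx": 0, "dy": -0.04, "dz": 0, "rx": 0, "ry": 0, "rz": 0}
  ]
}}

```text
time_s: 7.02
tool_pos: [0.5094, 0.0033, 0.0473]
tool_rot: [180.0, 0.0, 167.9]
force: [1.7, 5.0, 5.7]
grip_width: 0.0717
```

Emit:
{"fn": "carry_out", "kwargs": {
  "plan": [
    {"fingers": 1, "dx": 0, "dy": -0.04, "dz": 0, "rx": 0, "ry": 0, "rz": 0}
  ]
}}

```text
time_s: 7.15
tool_pos: [0.5092, 0.0021, 0.0473]
tool_rot: [180.0, 0.0, 167.9]
force: [1.8, 4.9, 5.8]
grip_width: 0.0719
```

Emit:
{"fn": "carry_out", "kwargs": {
  "plan": [
    {"fingers": 1, "dx": 0, "dy": -0.04, "dz": 0, "rx": 0, "ry": 0, "rz": 0}
  ]
}}

```text
time_s: 7.28
tool_pos: [0.5089, 0.001, 0.0473]
tool_rot: [180.0, 0.0, 167.9]
force: [1.2, 6.2, 5.6]
grip_width: 0.0719
```

Emit:
{"fn": "carry_out", "kwargs": {
  "plan": [
    {"fingers": 1, "dx": 0, "dy": -0.04, "dz": 0, "rx": 0, "ry": 0, "rz": 0}
  ]
}}

```text
time_s: 7.4
tool_pos: [0.5089, 0.0009, 0.0474]
tool_rot: [179.9, 0.0, 167.8]
force: [2.8, 8.2, 4.3]
grip_width: 0.0717
```

Emit:
{"fn": "carry_out", "kwargs": {
  "plan": [
    {"fingers": 1, "dx": 0, "dy": -0.04, "dz": 0, "rx": 0, "ry": 0, "rz": 0}
  ]
}}

```text
time_s: 7.52
tool_pos: [0.5089, 0.0009, 0.0474]
tool_rot: [179.8, 0.0, 167.9]
force: [2.2, 10.6, 3.6]
grip_width: 0.0718
```

Emit:
{"fn": "carry_out", "kwargs": {
  "plan": [
    {"fingers": 1, "dx": 0, "dy": -0.05, "dz": 0, "rx": 0, "ry": 0, "rz": 0},
    {"fingers": 1, "dx": 0, "dy": -0.04, "dz": 0, "rx": 0, "ry": 0, "rz": 0}
  ]
}}

```text
time_s: 7.78
tool_pos: [0.5091, 0.0007, 0.0475]
tool_rot: [179.6, 0.1, 167.9]
force: [4.0, 15.6, 1.4]
grip_width: 0.0715
```

```bash
python3 -c "
from h import *
togo([.5107,.003,.047],168.15)
wshot('w5')
a=cv2.imread('pics/w5.png')[130:245,160:400]
cv2.imwrite('pics/w5c.png',cv2.resize(a,None,fx=3.3,fy=3.3,interpolation=cv2.INTER_CUBIC))"
```

```text
t 7.78 at [0.5091 0.0007 0.0475] [1.7959e+02 1.0000e-01 1.6790e+02] q7 79.6 F [ 4.  15.6  1.4] w 0.0715
shift units [-0.036  0.087  0.017] turn units [ 0.041  0.01  -0.025]
```

View pics/w5c.png

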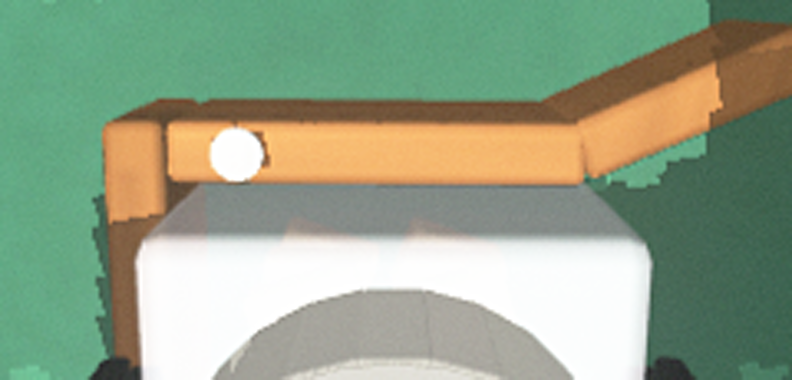

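The jar is hard against the back wall: motion stopped and the force rose to 16 N, with the side faces parallel to the wall. Now I'll release, rise, and look at the lid.

Emit:
{"fn": "carry_out", "kwargs": {
  "plan": [
    {"fingers": -1, "dx": 0, "dy": 0.06, "dz": 0, "rx": 0, "ry": 0, "rz": 0},
    {"fingers": -1, "dx": 0, "dy": 0.06, "dz": 0, "rx": 0, "ry": 0, "rz": 0},
    {"fingers": -1, "dx": 0, "dy": 0, "dz": 0, "rx": 0, "ry": 0, "rz": 0},
    {"fingers": -1, "dx": 0, "dy": 0, "dz": 0, "rx": 0, "ry": 0, "rz": 0},
    {"fingers": -1, "dx": 0, "dy": 0, "dz": -0.3, "rx": 0, "ry": 0, "rz": 0},
    {"fingers": -1, "dx": 0, "dy": 0, "dz": -1, "rx": 0, "ry": 0, "rz": 0},
    {"fingers": -1, "dx": 0, "dy": 0, "dz": -1, "rx": 0, "ry": 0, "rz": 0},
    {"fingers": -1, "dx": 0, "dy": 0, "dz": -1, "rx": 0, "ry": 0, "rz": 0},
    {"fingers": -1, "dx": 0, "dy": 0, "dz": -0.7, "rx": 0, "ry": 0, "rz": 0},
    {"fingers": -1, "dx": 0, "dy": 0, "dz": 0, "rx": 0, "ry": 0, "rz": 0}
  ]
}}

```text
time_s: 9.07
tool_pos: [0.5099, -0.0007, 0.1692]
tool_rot: [179.9, 0.2, 167.8]
force: [0.1, 0.2, -0.5]
grip_width: 0.0869
```

```bash
python3 -c "
from h import *
togo([.509,.001,.072],168.15)
wshot('w6')
a=cv2.imread('pics/w6.png')[130:265,180:400]
cv2.imwrite('pics/w6c.png',cv2.resize(a,None,fx=3.6,fy=3.6,interpolation=cv2.INTER_CUBIC))"
```

```text
t 9.07 at [ 0.5099 -0.0007  0.1692] [179.9    0.23 167.84] q7 76.1 F [ 0.1  0.2 -0.5] w 0.0869
shift units [0.054 0.043 3.24 ] turn units [ 0.009  0.023 -0.031]
```

View pics/w6c.png

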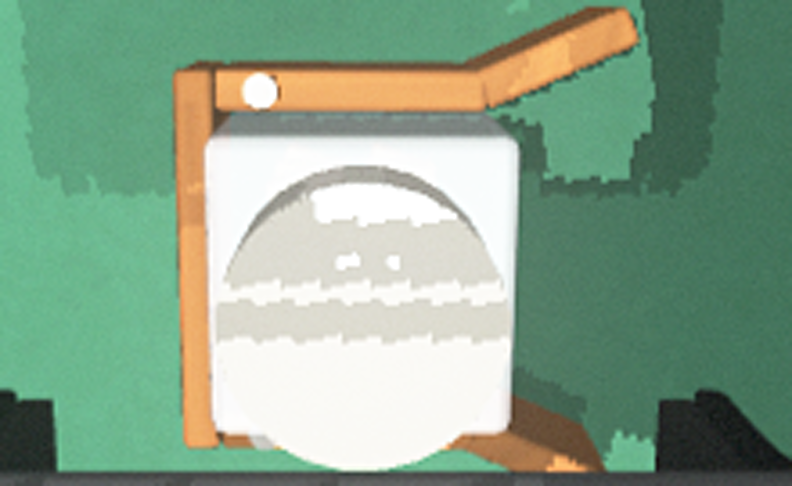

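Run:
```python
from h import *
W=load("w6.npz")
c=lambda u,v:((u+.5)/3.6-.5+180,(v+.5)/3.6-.5+130)
for n,p in [("L",(215,324)),("R",(510,324)),("B",(362,470)),("T",(362,180))]: print(n,onz(W,c(*p),.099).round(4))
q=.036
j=[(W,c(205,135),(-q,-q,.066)),(W,c(519,135),(-q,q,.066)),(W,c(512,433),(q,q,.066)),(W,c(211,433),(q,-q,.066))]
p2,r=fit(j,[.5,.1,-.2]);print("jar",p2[:2],np.degrees(p2[2]),r.round(1).tolist())
a,b=onz(W,c(215,324),.099),onz(W,c(510,324),.099);print((a+b)/2,np.linalg.norm(a-b)); 
a,b=onz(W,c(362,470),.099),onz(W,c(362,180),.099);print((a+b)/2,np.linalg.norm(a-b))
```

```text
L [ 0.5024 -0.0272  0.099 ]
R [0.515  0.0311 0.099 ]
B [ 0.5396 -0.0047  0.099 ]
T [0.48  0.008 0.099]
jar [0.50975823 0.00180027] -12.129869355552666 [[-1.5, -0.8], [1.5, -0.8], [0.4, 1.1], [-0.4, 1.1]]
[0.50869071 0.00196864 0.099     ] 0.0596622269523989
[0.50980219 0.0016239  0.099     ] 0.0609913662908888
```

```bash
python3 -c "
from h import *
togo([.5095,.0012,.13],168.15)"
```

```text
t 9.12 at [ 0.5089 -0.0007  0.1677] [1.7996e+02 9.0000e-02 1.6785e+02] q7 76.1 F [-0.  -0.3 -0. ] w 0.0868
shift units [-0.003  0.065  1.257] turn units [ 0.004  0.009 -0.03 ]
```

Emit:
{"fn": "carry_out", "kwargs": {
  "plan": [
    {"fingers": -1, "dx": 0, "dy": 0, "dz": 0, "rx": 0, "ry": 0, "rz": 1},
    {"fingers": -1, "dx": 0, "dy": 0, "dz": 0, "rx": 0, "ry": 0, "rz": 1},
    {"fingers": -1, "dx": 0, "dy": 0, "dz": 0, "rx": 0, "ry": 0, "rz": 1},
    {"fingers": -1, "dx": 0, "dy": 0, "dz": 0, "rx": 0, "ry": 0, "rz": 1},
    {"fingers": -1, "dx": 0, "dy": 0, "dz": 0, "rx": 0, "ry": 0, "rz": 1},
    {"fingers": -1, "dx": 0, "dy": 0, "dz": 0, "rx": 0, "ry": 0, "rz": 1},
    {"fingers": -1, "dx": 0, "dy": 0, "dz": 0, "rx": 0, "ry": 0, "rz": 1},
    {"fingers": -1, "dx": 0, "dy": 0, "dz": 0, "rx": 0, "ry": 0, "rz": 1},
    {"fingers": -1, "dx": 0, "dy": 0, "dz": 0, "rx": 0, "ry": 0, "rz": 1},
    {"fingers": -1, "dx": 0, "dy": 0, "dz": 0, "rx": 0, "ry": 0, "rz": 1},
    {"fingers": -1, "dx": 0, "dy": 0, "dz": 0, "rx": 0, "ry": 0, "rz": 1},
    {"fingers": -1, "dx": 0, "dy": 0, "dz": 0, "rx": 0, "ry": 0, "rz": 1}
  ]
}}

```text
time_s: 10.62
tool_pos: [0.5075, -0.0007, 0.1656]
tool_rot: [-179.9, 0.1, 47.5]
force: [0.0, -0.1, -0.4]
grip_width: 0.0869
```

Emit:
{"fn": "carry_out", "kwargs": {
  "plan": [
    {"fingers": -1, "dx": 0, "dy": 0, "dz": 0, "rx": 0, "ry": 0, "rz": 1},
    {"fingers": -1, "dx": 0, "dy": 0, "dz": 0, "rx": 0, "ry": 0, "rz": 1},
    {"fingers": -1, "dx": 0, "dy": 0, "dz": 0, "rx": 0, "ry": 0, "rz": 1},
    {"fingers": -1, "dx": 0, "dy": 0, "dz": 0, "rx": 0, "ry": 0, "rz": 1},
    {"fingers": -1, "dx": 0, "dy": 0, "dz": 0, "rx": 0, "ry": 0, "rz": 1},
    {"fingers": -1, "dx": 0, "dy": 0, "dz": 0, "rx": 0, "ry": 0, "rz": 1},
    {"fingers": -1, "dx": 0, "dy": 0, "dz": 0, "rx": 0, "ry": 0, "rz": 1},
    {"fingers": -1, "dx": 0, "dy": 0, "dz": 0, "rx": 0, "ry": 0, "rz": 1},
    {"fingers": -1, "dx": 0, "dy": 0, "dz": 0, "rx": 0, "ry": 0, "rz": 0.7},
    {"fingers": -1, "dx": 0, "dy": 0, "dz": 0, "rx": 0, "ry": 0, "rz": 0},
    {"fingers": -1, "dx": 0, "dy": 0, "dz": 0, "rx": 0, "ry": 0, "rz": 0}
  ]
}}

```text
time_s: 12.0
tool_pos: [0.5081, -0.0006, 0.1664]
tool_rot: [179.9, 0.0, -39.0]
force: [-0.8, -0.1, 0.2]
grip_width: 0.0869
```

```bash
python3 -c "
from h import *
togo([.5095,.0012,.073],-39)
wshot('w7')"
```

```text
t 12.0 at [ 0.5081 -0.0006  0.1664] [ 1.7995e+02  4.0000e-02 -3.9030e+01] q7 -130.5 F [-0.8 -0.1  0.2] w 0.0869
shift units [ 1.000e-03 -7.900e-02  3.112e+00] turn units [ 0.005  0.004 -0.003]
```

View pics/w7.png

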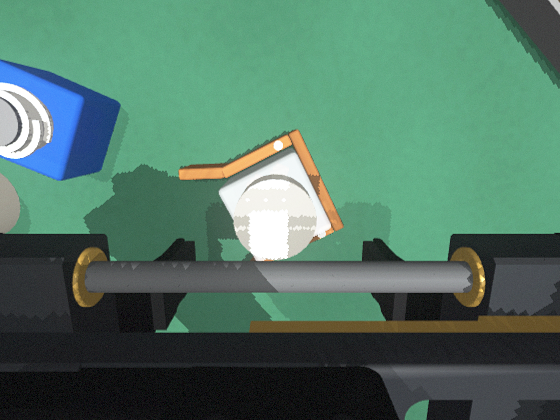

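Run:
```python
from h import *
W=load("w7.npz")
a=cv2.imread("pics/w7.png")[140:265,180:360]
cv2.imwrite("pics/w7c.png",cv2.resize(a,None,fx=4.4,fy=4.4,interpolation=cv2.INTER_CUBIC))
print(onz(W,(274,220),.099))
```

```text
[0.51111203 0.00134748 0.099     ]
```

View pics/w7c.png

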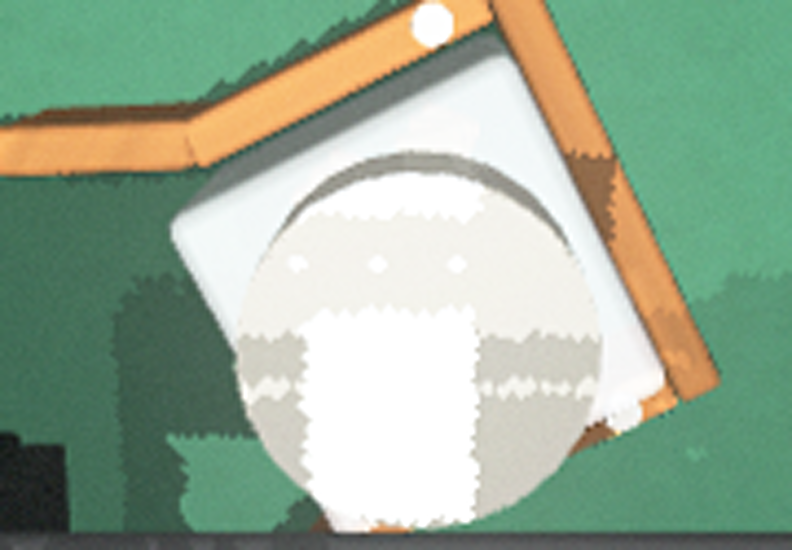

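Emit:
{"fn": "carry_out", "kwargs": {
  "plan": [
    {"fingers": -1, "dx": 0.01, "dy": -0.09, "dz": 0.8, "rx": 0, "ry": 0, "rz": 0},
    {"fingers": -1, "dx": 0, "dy": 0, "dz": 0.9, "rx": 0, "ry": 0, "rz": 0},
    {"fingers": -1, "dx": 0, "dy": 0, "dz": 0.7, "rx": 0, "ry": 0, "rz": 0},
    {"fingers": -1, "dx": 0, "dy": 0, "dz": 0.5, "rx": 0, "ry": 0, "rz": 0},
    {"fingers": -1, "dx": 0, "dy": 0, "dz": 0.2, "rx": 0, "ry": 0, "rz": 0},
    {"fingers": -1, "dx": 0, "dy": 0, "dz": 0, "rx": 0, "ry": 0, "rz": 0}
  ]
}}

```text
time_s: 12.8
tool_pos: [0.5106, 0.0013, 0.0741]
tool_rot: [180.0, -0.0, -39.1]
force: [0.0, -0.2, 0.3]
grip_width: 0.0874
```

Emit:
{"fn": "carry_out", "kwargs": {
  "plan": [
    {"fingers": 1, "dx": 0, "dy": 0, "dz": 0, "rx": 0, "ry": 0, "rz": 0},
    {"fingers": 1, "dx": 0, "dy": 0, "dz": 0, "rx": 0, "ry": 0, "rz": 0},
    {"fingers": 1, "dx": 0, "dy": 0, "dz": 0, "rx": 0, "ry": 0, "rz": 0},
    {"fingers": 1, "dx": 0, "dy": 0, "dz": 0, "rx": 0, "ry": 0, "rz": 0},
    {"fingers": 1, "dx": 0, "dy": 0, "dz": 0, "rx": 0, "ry": 0, "rz": 0},
    {"fingers": 1, "dx": 0, "dy": 0, "dz": 0, "rx": 0, "ry": 0, "rz": 0}
  ],
  "force": 30
}}

```text
time_s: 13.55
tool_pos: [0.5106, 0.0012, 0.0743]
tool_rot: [-180.0, -0.0, -39.1]
force: [-0.7, -0.4, 3.4]
grip_width: 0.0597
```

```bash
python3 -c "
from h import *
togo([.510,.0013,.0725],-39)
wshot('w8')"
```

```text
t 13.55 at [0.5106 0.0012 0.0743] [-1.7999e+02 -1.0000e-02 -3.9140e+01] q7 -127.7 F [-0.7 -0.4  3.4] w 0.0597
shift units [-0.016  0.01   0.061] turn units [-0.001 -0.001 -0.014]
```

View pics/w8.png

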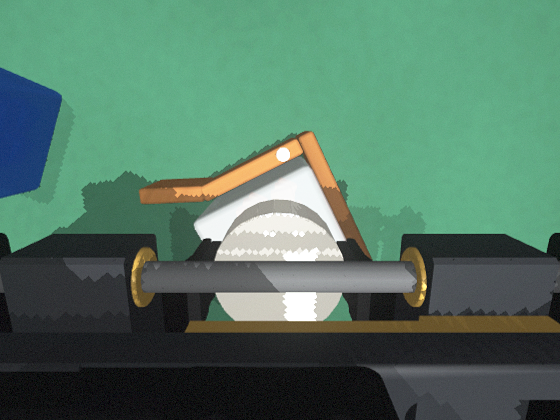

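The lid at (280,260) is gripped, 59.7 mm across, with small side forces. I'll start turning it anticlockwise.

Emit:
{"fn": "carry_out", "kwargs": {
  "plan": [
    {"fingers": 1, "dx": 0, "dy": 0, "dz": -0.01, "rx": 0, "ry": 0, "rz": -0.5},
    {"fingers": 1, "dx": 0, "dy": 0, "dz": -0.01, "rx": 0, "ry": 0, "rz": -0.5},
    {"fingers": 1, "dx": 0, "dy": 0, "dz": -0.01, "rx": 0, "ry": 0, "rz": -0.5},
    {"fingers": 1, "dx": 0, "dy": 0, "dz": -0.01, "rx": 0, "ry": 0, "rz": -0.5}
  ]
}}

```text
time_s: 14.1
tool_pos: [0.5106, 0.0021, 0.0753]
tool_rot: [-179.9, 0.0, -19.0]
force: [-1.1, 0.9, 2.9]
grip_width: 0.0597
```

```bash
python3 -c "
from h import *
togo([.510,.0013,.0725],-39)
from cell import sensors
print(sensors.get_obs()['wrist_torque'])
wshot('w9')"
```

```text
t 14.1 at [0.5106 0.0021 0.0753] [-179.94    0.    -18.98] q7 -108.0 F [-1.1  0.9  2.9] w 0.0597
shift units [-0.009  0.031  0.093] turn units [-6.000e-03  2.000e-03  2.002e+00]
[ 0.15798023  0.36973592 -0.08282933]
```

View pics/w9.png

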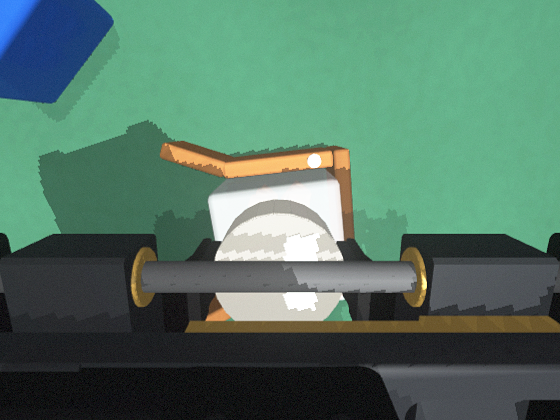

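The jar stays square in the holder as the lid turns. Continuing.

Emit:
{"fn": "carry_out", "kwargs": {
  "plan": [
    {"fingers": 1, "dx": 0, "dy": 0, "dz": -0.02, "rx": 0, "ry": 0, "rz": -0.9},
    {"fingers": 1, "dx": 0, "dy": 0, "dz": -0.02, "rx": 0, "ry": 0, "rz": -0.9},
    {"fingers": 1, "dx": 0, "dy": 0, "dz": -0.02, "rx": 0, "ry": 0, "rz": -0.9},
    {"fingers": 1, "dx": 0, "dy": 0, "dz": -0.02, "rx": 0, "ry": 0, "rz": -0.9},
    {"fingers": 1, "dx": 0, "dy": 0, "dz": -0.02, "rx": 0, "ry": 0, "rz": -0.9},
    {"fingers": 1, "dx": 0, "dy": 0, "dz": -0.02, "rx": 0, "ry": 0, "rz": -0.9},
    {"fingers": 1, "dx": 0, "dy": 0, "dz": -0.02, "rx": 0, "ry": 0, "rz": -0.9},
    {"fingers": 1, "dx": 0, "dy": 0, "dz": -0.02, "rx": 0, "ry": 0, "rz": -0.9},
    {"fingers": 1, "dx": 0, "dy": 0, "dz": -0.02, "rx": 0, "ry": 0, "rz": -0.9},
    {"fingers": 1, "dx": 0, "dy": 0, "dz": -0.02, "rx": 0, "ry": 0, "rz": -0.9},
    {"fingers": 1, "dx": 0, "dy": 0, "dz": -0.02, "rx": 0, "ry": 0, "rz": -0.9},
    {"fingers": 1, "dx": 0, "dy": 0, "dz": -0.02, "rx": 0, "ry": 0, "rz": -0.9}
  ]
}}

```text
time_s: 15.65
tool_pos: [0.5106, 0.0018, 0.0819]
tool_rot: [180.0, -0.0, 89.1]
force: [1.0, 0.9, -3.4]
grip_width: 0.0596
```

```bash
python3 -c "
from h import *
togo([.510,.0013,.0725],89)
from cell import sensors
print(sensors.get_obs()['wrist_torque'])
wshot('w10')"
```

```text
t 15.65 at [0.5106 0.0018 0.0819] [ 1.7997e+02 -3.0000e-02  8.9060e+01] q7 -1.6 F [ 1.   0.9 -3.4] w 0.0596
shift units [-0.018 -0.02   0.312] turn units [ 0.003 -0.003  0.006]
[ 0.05676053 -0.26977956 -0.14310472]
```

View pics/w10.png

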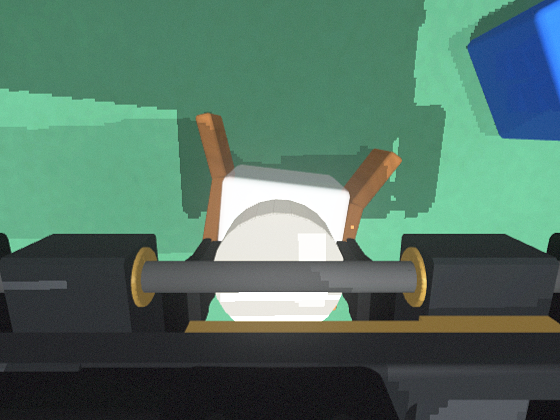

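Emit:
{"fn": "carry_out", "kwargs": {
  "plan": [
    {"fingers": 1, "dx": 0, "dy": 0, "dz": -0.018, "rx": 0, "ry": 0, "rz": -0.9},
    {"fingers": 1, "dx": 0, "dy": 0, "dz": -0.018, "rx": 0, "ry": 0, "rz": -0.9},
    {"fingers": 1, "dx": 0, "dy": 0, "dz": -0.018, "rx": 0, "ry": 0, "rz": -0.9},
    {"fingers": 1, "dx": 0, "dy": 0, "dz": -0.018, "rx": 0, "ry": 0, "rz": -0.9},
    {"fingers": 1, "dx": 0, "dy": 0, "dz": -0.018, "rx": 0, "ry": 0, "rz": -0.9},
    {"fingers": 1, "dx": 0, "dy": 0, "dz": -0.018, "rx": 0, "ry": 0, "rz": -0.9},
    {"fingers": 1, "dx": 0, "dy": 0, "dz": -0.018, "rx": 0, "ry": 0, "rz": -0.9},
    {"fingers": 1, "dx": 0, "dy": 0, "dz": -0.018, "rx": 0, "ry": 0, "rz": -0.9},
    {"fingers": 1, "dx": 0, "dy": 0, "dz": -0.018, "rx": 0, "ry": 0, "rz": -0.9},
    {"fingers": 1, "dx": 0, "dy": 0, "dz": -0.018, "rx": 0, "ry": 0, "rz": -0.9}
  ]
}}

```text
time_s: 16.95
tool_pos: [0.5112, 0.0021, 0.0876]
tool_rot: [179.9, 0.1, 178.9]
force: [2.0, 1.7, -1.4]
grip_width: 0.06
```

```bash
python3 -c "
from h import *
togo([.510,.0013,.0725],179)
from cell import sensors
print(sensors.get_obs()['wrist_torque'])
wshot('w11')"
```

```text
t 16.95 at [0.5112 0.0021 0.0876] [1.7994e+02 1.0000e-01 1.7895e+02] q7 87.2 F [ 2.   1.7 -1.4] w 0.06
shift units [ 0.041 -0.028  0.503] turn units [ 0.006  0.01  -0.005]
[ 0.38005021 -0.55942731 -0.15591428]
```

View pics/w11.png

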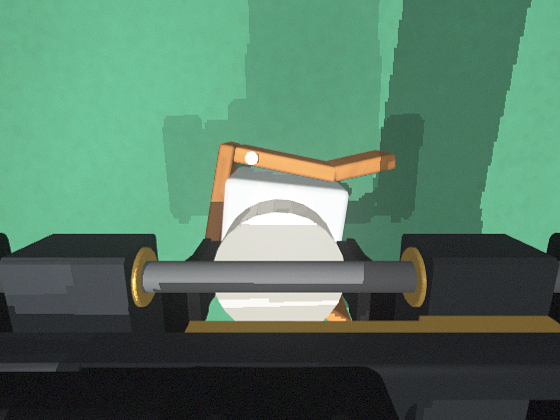

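Emit:
{"fn": "carry_out", "kwargs": {
  "plan": [
    {"fingers": 1, "dx": 0, "dy": 0, "dz": -0.018, "rx": 0, "ry": 0, "rz": -0.9},
    {"fingers": 1, "dx": 0, "dy": 0, "dz": -0.015, "rx": 0, "ry": 0, "rz": -0.8},
    {"fingers": 1, "dx": 0, "dy": 0, "dz": -0.01, "rx": 0, "ry": 0, "rz": -0.8},
    {"fingers": 1, "dx": 0, "dy": 0, "dz": -0.01, "rx": 0, "ry": 0, "rz": -0.8},
    {"fingers": 1, "dx": 0, "dy": 0, "dz": -0.01, "rx": 0, "ry": 0, "rz": -0.8},
    {"fingers": 1, "dx": 0, "dy": 0, "dz": -0.06, "rx": 0, "ry": 0, "rz": 0}
  ]
}}

```text
time_s: 17.75
tool_pos: [0.5109, 0.0022, 0.0915]
tool_rot: [180.0, 0.1, -140.4]
force: [1.1, 2.6, -2.9]
grip_width: 0.0595
```

Emit:
{"fn": "carry_out", "kwargs": {
  "plan": [
    {"fingers": 1, "dx": 0, "dy": 0, "dz": -0.08, "rx": 0, "ry": 0, "rz": 0}
  ]
}}

```text
time_s: 17.88
tool_pos: [0.5103, 0.0017, 0.0938]
tool_rot: [180.0, -0.0, -140.4]
force: [1.6, 2.1, -2.7]
grip_width: 0.0599
```

Emit:
{"fn": "carry_out", "kwargs": {
  "plan": [
    {"fingers": 1, "dx": 0, "dy": 0, "dz": -0.08, "rx": 0, "ry": 0, "rz": 0}
  ]
}}

```text
time_s: 18.0
tool_pos: [0.5102, 0.0014, 0.0963]
tool_rot: [180.0, -0.0, -140.3]
force: [0.6, 1.7, -0.9]
grip_width: 0.0597
```

```bash
python3 -c "
from h import *
togo([.510,.0013,.0725],179)
from cell import sensors
print(sensors.get_obs()['wrist_torque'])
wshot('w12')"
```

```text
t 18.0 at [0.5102 0.0014 0.0963] [ 1.7998e+02 -2.0000e-02 -1.4027e+02] q7 127.5 F [ 0.6  1.7 -0.9] w 0.0597
shift units [0.007 0.002 0.795] turn units [ 1.000e-03 -3.000e-03  4.073e+00]
[ 0.38885809 -0.04229002  0.01311629]
```

View pics/w12.png

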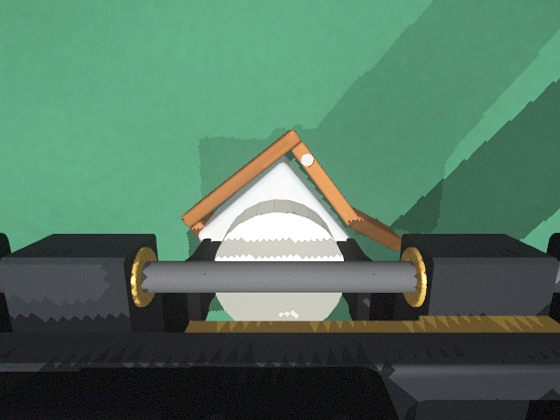

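The lid is free: wrist torque is near zero and it has risen 22 mm with under 1 N of pull, while the jar sits still at (290,170). I'll lift straight up.

Emit:
{"fn": "carry_out", "kwargs": {
  "plan": [
    {"fingers": 1, "dx": 0, "dy": 0, "dz": -0.2, "rx": 0, "ry": 0, "rz": 0},
    {"fingers": 1, "dx": 0, "dy": 0, "dz": -0.4, "rx": 0, "ry": 0, "rz": 0},
    {"fingers": 1, "dx": 0, "dy": 0, "dz": -0.7, "rx": 0, "ry": 0, "rz": 0},
    {"fingers": 1, "dx": 0, "dy": 0, "dz": -0.7, "rx": 0, "ry": 0, "rz": 0},
    {"fingers": 1, "dx": 0, "dy": 0, "dz": -0.7, "rx": 0, "ry": 0, "rz": 0},
    {"fingers": 1, "dx": 0, "dy": 0, "dz": -0.5, "rx": 0, "ry": 0, "rz": 0},
    {"fingers": 1, "dx": 0, "dy": 0, "dz": 0, "rx": 0, "ry": 0, "rz": 0}
  ]
}}

```text
time_s: 18.92
tool_pos: [0.5113, 0.0012, 0.1939]
tool_rot: [-179.9, 0.1, -140.2]
force: [-0.0, 0.2, -0.3]
grip_width: 0.0596
```

```bash
python3 -c "
from h import *
togo([.446,.380,.16],-140.3)
togo([.446,.380,.16],160)
wshot('w13')
shot('scene','s13',(170,130,400,320),3.4)"
```

```text
t 18.93 at [0.5113 0.0012 0.1939] [-1.7991e+02  1.3000e-01 -1.4016e+02] q7 127.0 F [-0.   0.2 -0.3] w 0.0596
shift units [-6.414 11.09   1.126] turn units [-0.009  0.013  0.014]
t 18.93 at [0.5113 0.0012 0.1939] [-1.7991e+02  1.3000e-01 -1.4016e+02] q7 127.0 F [-0.   0.2 -0.3] w 0.0596
shift units [-6.414 11.09   1.126] turn units [-1.000e-03  1.700e-02  5.984e+00]
```

View pics/w13.png

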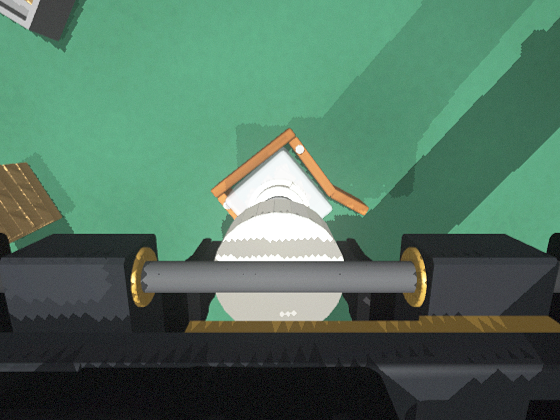

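View pics/s13.png

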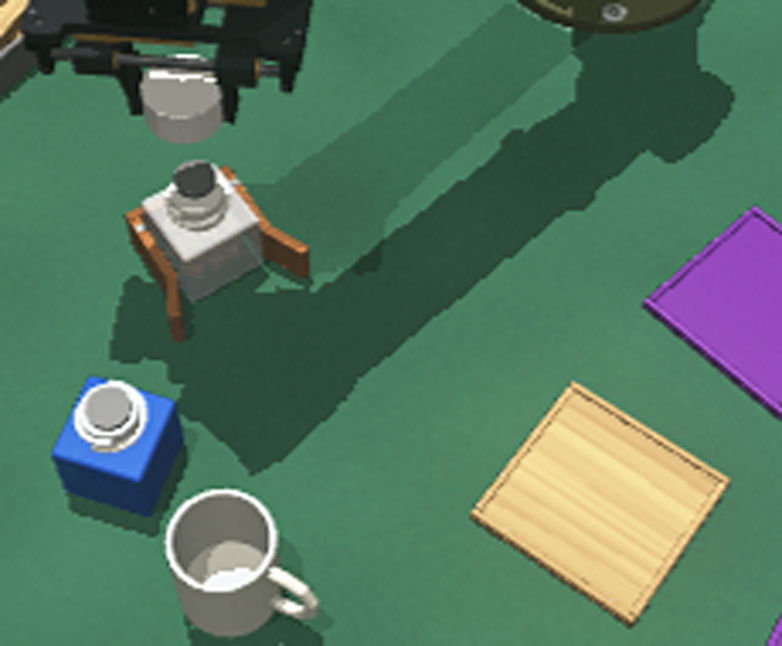

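Lid is held at (180,105); the open neck and jar stand in the holder at (195,230). Moving over to the pale tray at (600,500).

Emit:
{"fn": "carry_out", "kwargs": {
  "plan": [
    {"fingers": 1, "dx": -0.535, "dy": 0.924, "dz": 0, "rx": 0, "ry": 0, "rz": 0},
    {"fingers": 1, "dx": -0.535, "dy": 0.924, "dz": 0, "rx": 0, "ry": 0, "rz": 0},
    {"fingers": 1, "dx": -0.535, "dy": 0.924, "dz": 0, "rx": 0, "ry": 0, "rz": 0},
    {"fingers": 1, "dx": -0.535, "dy": 0.924, "dz": 0, "rx": 0, "ry": 0, "rz": 0},
    {"fingers": 1, "dx": -0.535, "dy": 0.924, "dz": 0, "rx": 0, "ry": 0, "rz": 0},
    {"fingers": 1, "dx": -0.535, "dy": 0.924, "dz": 0, "rx": 0, "ry": 0, "rz": 0},
    {"fingers": 1, "dx": -0.535, "dy": 0.924, "dz": 0, "rx": 0, "ry": 0, "rz": 0},
    {"fingers": 1, "dx": -0.535, "dy": 0.924, "dz": 0, "rx": 0, "ry": 0, "rz": 0},
    {"fingers": 1, "dx": -0.535, "dy": 0.924, "dz": 0, "rx": 0, "ry": 0, "rz": 0},
    {"fingers": 1, "dx": -0.535, "dy": 0.924, "dz": 0, "rx": 0, "ry": 0, "rz": 0},
    {"fingers": 1, "dx": -0.535, "dy": 0.924, "dz": 0, "rx": 0, "ry": 0, "rz": 0},
    {"fingers": 1, "dx": -0.535, "dy": 0.924, "dz": 0, "rx": 0, "ry": 0, "rz": 0}
  ]
}}

```text
time_s: 20.52
tool_pos: [0.4444, 0.3806, 0.191]
tool_rot: [-180.0, -0.1, -140.2]
force: [1.1, 0.8, -1.4]
grip_width: 0.0598
```

Emit:
{"fn": "carry_out", "kwargs": {
  "plan": [
    {"fingers": 1, "dx": 0, "dy": 0, "dz": 0.9, "rx": 0, "ry": 0, "rz": 0},
    {"fingers": 1, "dx": 0, "dy": 0, "dz": 0.9, "rx": 0, "ry": 0, "rz": 0},
    {"fingers": 1, "dx": 0, "dy": 0, "dz": 0.8, "rx": 0, "ry": 0, "rz": 0},
    {"fingers": 1, "dx": 0, "dy": 0, "dz": 0, "rx": 0, "ry": 0, "rz": 0}
  ]
}}

```text
time_s: 21.02
tool_pos: [0.4433, 0.3784, 0.1112]
tool_rot: [180.0, -0.4, -140.1]
force: [-0.2, 0.4, -0.5]
grip_width: 0.0592
```

```bash
python3 -c "
from h import *
togo([.446,.380,.02],-140.3)
wshot('w14')
shot('scene','s14',(250,150,480,330),3.4)"
```

```text
t 21.02 at [0.4433 0.3784 0.1112] [ 180.     -0.38 -140.14] q7 84.3 F [-0.2  0.4 -0.5] w 0.0592
shift units [-0.124 -0.019  3.038] turn units [-0.    -0.038  0.016]
```

View pics/w14.png

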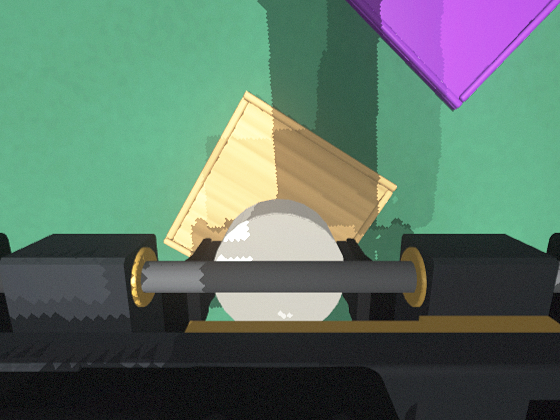

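View pics/s14.png

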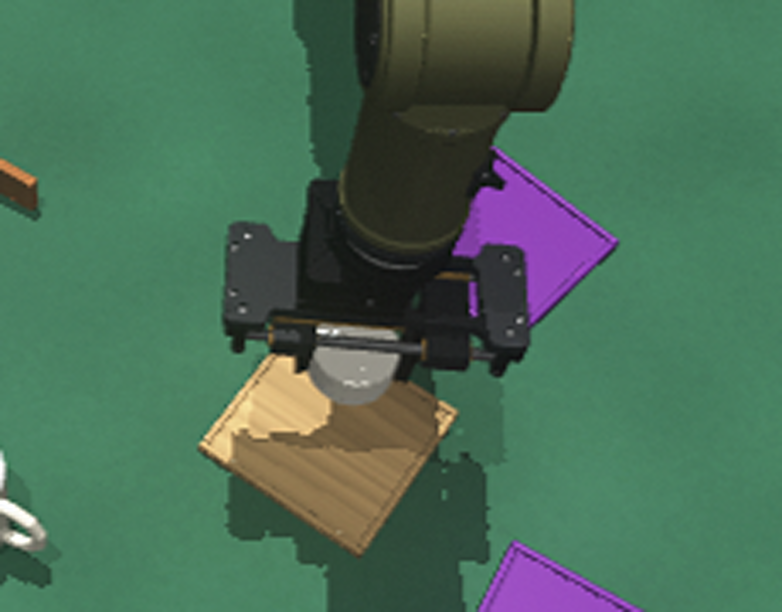

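Run:
```python
from h import *
W=load("w14.npz")
a,b,c=[onz(W,p,.01) for p in [(247,93),(396,187),(165,242)]]
print(a,b,c,"centre",(b+c)/2,np.linalg.norm(a-b),np.linalg.norm(a-c))
T=load("top0.npz");S=load("scene0.npz")
print(onz(T,tp(164,293.5),.01),onz(S,sp(637,403),.01))
```

```text
[0.3870468  0.30180145 0.01      ] [0.36608823 0.4386611  0.01      ] [0.52366791 0.32292871 0.01      ] centre [0.44487807 0.3807949  0.01      ] 0.13845513639066578 0.13824503341096123
[0.44486775 0.37967845 0.01      ] [0.44926293 0.3824196  0.01      ]
```

Emit:
{"fn": "carry_out", "kwargs": {
  "plan": [
    {"fingers": 1, "dx": -0.06, "dy": 0, "dz": 0.7, "rx": 0, "ry": 0, "rz": 0},
    {"fingers": 1, "dx": 0, "dy": 0, "dz": 0.7, "rx": 0, "ry": 0, "rz": 0},
    {"fingers": 1, "dx": 0, "dy": 0, "dz": 0.7, "rx": 0, "ry": 0, "rz": 0},
    {"fingers": 1, "dx": 0, "dy": 0, "dz": 0.5, "rx": 0, "ry": 0, "rz": 0},
    {"fingers": 1, "dx": 0, "dy": 0, "dz": 0.2, "rx": 0, "ry": 0, "rz": 0},
    {"fingers": 1, "dx": 0, "dy": 0, "dz": 0.08, "rx": 0, "ry": 0, "rz": 0},
    {"fingers": 1, "dx": 0, "dy": 0, "dz": 0, "rx": 0, "ry": 0, "rz": 0}
  ]
}}

```text
time_s: 22.0
tool_pos: [0.4469, 0.3816, 0.0286]
tool_rot: [180.0, 0.1, -140.1]
force: [0.2, 0.0, -0.8]
grip_width: 0.0598
```

Emit:
{"fn": "carry_out", "kwargs": {
  "plan": [
    {"fingers": 1, "dx": 0, "dy": 0, "dz": 0.07, "rx": 0, "ry": 0, "rz": 0},
    {"fingers": 1, "dx": 0, "dy": 0, "dz": 0, "rx": 0, "ry": 0, "rz": 0}
  ]
}}

```text
time_s: 22.25
tool_pos: [0.4466, 0.3814, 0.026]
tool_rot: [-180.0, 0.0, -140.1]
force: [0.3, -0.4, 0.0]
grip_width: 0.0596
```

Emit:
{"fn": "carry_out", "kwargs": {
  "plan": [
    {"fingers": 1, "dx": 0, "dy": 0, "dz": 0.1, "rx": 0, "ry": 0, "rz": 0},
    {"fingers": 1, "dx": 0, "dy": 0, "dz": 0.1, "rx": 0, "ry": 0, "rz": 0},
    {"fingers": 1, "dx": 0, "dy": 0, "dz": 0.05, "rx": 0, "ry": 0, "rz": 0},
    {"fingers": 1, "dx": 0, "dy": 0, "dz": 0, "rx": 0, "ry": 0, "rz": 0}
  ]
}}

```text
time_s: 22.75
tool_pos: [0.4464, 0.3812, 0.0181]
tool_rot: [180.0, -0.0, -140.1]
force: [-0.3, 0.4, -0.8]
grip_width: 0.0595
```

Emit:
{"fn": "carry_out", "kwargs": {
  "plan": [
    {"fingers": 1, "dx": 0, "dy": 0, "dz": 0.05, "rx": 0, "ry": 0, "rz": 0},
    {"fingers": 1, "dx": 0, "dy": 0, "dz": 0.04, "rx": 0, "ry": 0, "rz": 0},
    {"fingers": 1, "dx": 0, "dy": 0, "dz": 0, "rx": 0, "ry": 0, "rz": 0}
  ]
}}

```text
time_s: 23.12
tool_pos: [0.4464, 0.3813, 0.0156]
tool_rot: [180.0, -0.0, -140.1]
force: [0.2, 0.1, -0.4]
grip_width: 0.0593
```

Emit:
{"fn": "carry_out", "kwargs": {
  "plan": [
    {"fingers": 1, "dx": 0, "dy": 0, "dz": 0.05, "rx": 0, "ry": 0, "rz": 0},
    {"fingers": 1, "dx": 0, "dy": 0, "dz": 0.03, "rx": 0, "ry": 0, "rz": 0},
    {"fingers": 1, "dx": 0, "dy": 0, "dz": 0, "rx": 0, "ry": 0, "rz": 0}
  ]
}}

```text
time_s: 23.5
tool_pos: [0.4465, 0.3812, 0.0131]
tool_rot: [-180.0, -0.0, -140.1]
force: [-0.1, 0.5, -0.8]
grip_width: 0.0597
```

Emit:
{"fn": "carry_out", "kwargs": {
  "plan": [
    {"fingers": 1, "dx": 0, "dy": 0, "dz": 0.05, "rx": 0, "ry": 0, "rz": 0},
    {"fingers": 1, "dx": 0, "dy": 0, "dz": 0, "rx": 0, "ry": 0, "rz": 0}
  ]
}}

```text
time_s: 23.75
tool_pos: [0.4464, 0.3812, 0.0116]
tool_rot: [-180.0, -0.0, -140.1]
force: [0.4, -0.2, -1.3]
grip_width: 0.0596
```

Emit:
{"fn": "carry_out", "kwargs": {
  "plan": [
    {"fingers": 1, "dx": 0, "dy": 0, "dz": 0.03, "rx": 0, "ry": 0, "rz": 0},
    {"fingers": 1, "dx": 0, "dy": 0, "dz": 0, "rx": 0, "ry": 0, "rz": 0}
  ]
}}

```text
time_s: 24.0
tool_pos: [0.4466, 0.3813, 0.0114]
tool_rot: [-180.0, 0.0, -140.1]
force: [-2.1, -0.9, 3.8]
grip_width: 0.0594
```

Emit:
{"fn": "carry_out", "kwargs": {
  "plan": [
    {"fingers": 1, "dx": 0, "dy": 0, "dz": 0.03, "rx": 0, "ry": 0, "rz": 0},
    {"fingers": 1, "dx": 0, "dy": 0, "dz": 0, "rx": 0, "ry": 0, "rz": 0}
  ]
}}

```text
time_s: 24.25
tool_pos: [0.4466, 0.3814, 0.0113]
tool_rot: [-180.0, 0.0, -140.1]
force: [-4.0, -3.4, 9.3]
grip_width: 0.0595
```

Contact at 9 N. Back off the press slightly, open, and rise.

Emit:
{"fn": "carry_out", "kwargs": {
  "plan": [
    {"fingers": 1, "dx": 0, "dy": 0, "dz": -0.04, "rx": 0, "ry": 0, "rz": 0},
    {"fingers": -1, "dx": 0, "dy": 0, "dz": 0, "rx": 0, "ry": 0, "rz": 0},
    {"fingers": -1, "dx": 0, "dy": 0, "dz": 0, "rx": 0, "ry": 0, "rz": 0},
    {"fingers": -1, "dx": 0, "dy": 0, "dz": 0, "rx": 0, "ry": 0, "rz": 0},
    {"fingers": -1, "dx": 0, "dy": 0, "dz": 0, "rx": 0, "ry": 0, "rz": 0},
    {"fingers": -1, "dx": 0, "dy": 0, "dz": -0.3, "rx": 0, "ry": 0, "rz": 0},
    {"fingers": -1, "dx": 0, "dy": 0, "dz": -0.7, "rx": 0, "ry": 0, "rz": 0},
    {"fingers": -1, "dx": 0, "dy": 0, "dz": -1, "rx": 0, "ry": 0, "rz": 0},
    {"fingers": -1, "dx": 0, "dy": 0, "dz": -1, "rx": 0, "ry": 0, "rz": 0},
    {"fingers": -1, "dx": 0, "dy": 0, "dz": -1, "rx": 0, "ry": 0, "rz": 0},
    {"fingers": -1, "dx": 0, "dy": 0, "dz": -1, "rx": 0, "ry": 0, "rz": 0},
    {"fingers": -1, "dx": 0, "dy": 0, "dz": -1, "rx": 0, "ry": 0, "rz": 0}
  ]
}}

```text
time_s: 25.75
tool_pos: [0.4465, 0.3813, 0.193]
tool_rot: [180.0, 0.1, -140.1]
force: [0.1, -0.0, 0.1]
grip_width: 0.0872
```

```bash
python3 -c "
from h import *
wshot('w15')
shot('scene','s15')
shot('top','t15')"
```

```text
(no output)
```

View pics/w15.png

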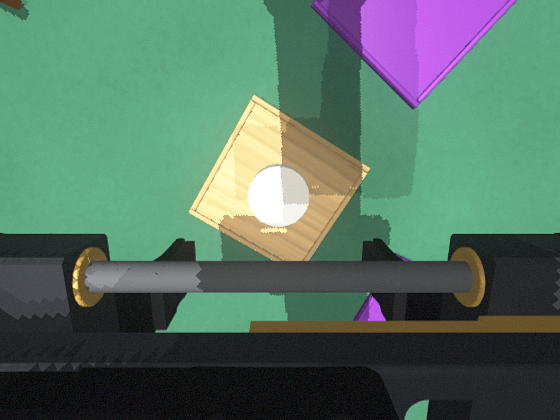

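View pics/s15.png

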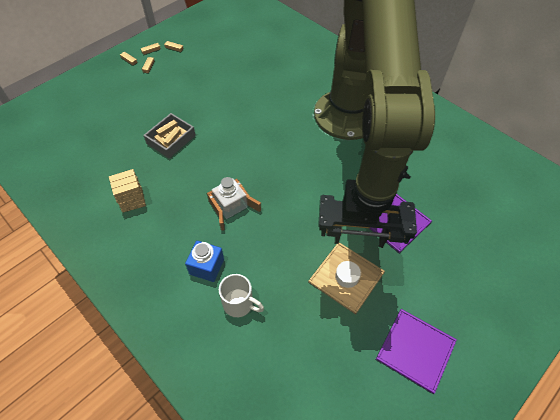

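View pics/t15.png

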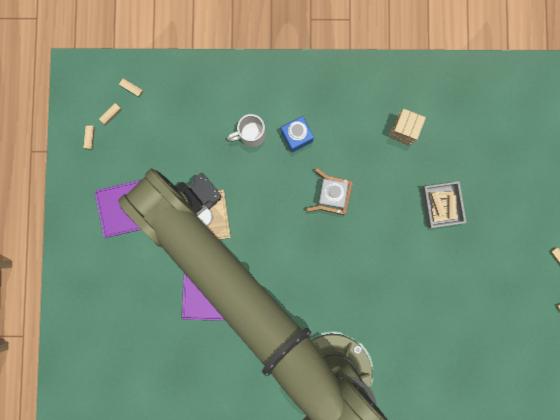

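Lid is flat in the tray at wrist (279,195), and the jar is in the holder at top (334,194). I'll enlarge the jar to check that it is fully home.

```bash
python3 -c "
import cv2,numpy as np
a=cv2.resize(cv2.imread('pics/t15.png')[160:225,300:365],None,fx=6,fy=6,interpolation=cv2.INTER_CUBIC)
b=cv2.resize(cv2.imread('pics/s15.png')[165:230,195:265],None,fx=6,fy=6,interpolation=cv2.INTER_CUBIC)
cv2.imwrite('pics/c15.png',np.hstack([a,b[:390,:410]]))"
```

```text
(no output)
```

View pics/c15.png

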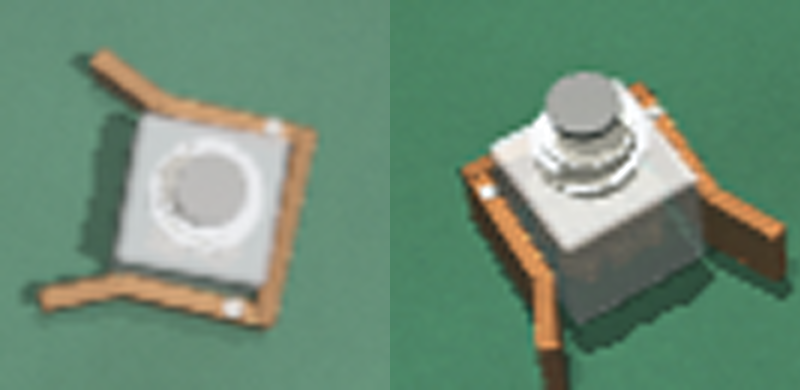

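Run:
```python
from h import *
T=load("t15.npz");q=.036
c=lambda u,v:((u+.5)/6-.5+300,(v+.5)/6-.5+160)
j=[(T,c(140,112),(q,q,.066)),(T,c(291,138),(q,-q,.066)),(T,c(267,286),(-q,-q,.066)),(T,c(115,262),(-q,q,.066))]
p2,r=fit(j,[.5,.0,-.2]);print("jar",p2[:2],np.degrees(p2[2]),r.round(1).tolist())
h=[(T,c(317,130),(.049,-.0465,.04)),(T,c(271,327),(-.049,-.0465,.04)),(T,c(88,65),(.06,.067,.04)),(T,c(40,310),(-.06,.067,.04))]
p,r=fit(h,[.5,0,-.2]);print("holder",p[:2],np.degrees(p[2]),r.round(1).tolist())
C,s=np.cos(p[2]),np.sin(p[2]);print(np.array([[C,s],[-s,C]])@(p2[:2]-p[:2]))
```

```text
jar [0.5111939  0.00325622] -9.3210546124269 [[-0.0, -0.1], [0.0, -0.2], [-0.0, 0.3], [0.0, 0.0]]
holder [0.50777504 0.00231541] -10.831799199878263 [[-0.3, 0.1], [1.1, 0.7], [-0.3, -0.4], [-0.2, -0.3]]
[0.00318114 0.00156654]
```

```bash
python3 -c "
import cv2,numpy as np
a=cv2.resize(cv2.imread('pics/w13.png')[120:240,200:380],None,fx=4.4,fy=4.4,interpolation=cv2.INTER_CUBIC)
cv2.imwrite('pics/w13c.png',a)
from h import *
togo([.51,.001,.19],168)"
```

```text
t 25.9 at [0.4474 0.3822 0.1937] [ 180.      0.27 -140.14] q7 84.9 F [ 0.2  0.2 -0.3] w 0.0869
shift units [  6.543 -11.091   0.092] turn units [0.012 0.025 5.186]
```

View pics/w13c.png

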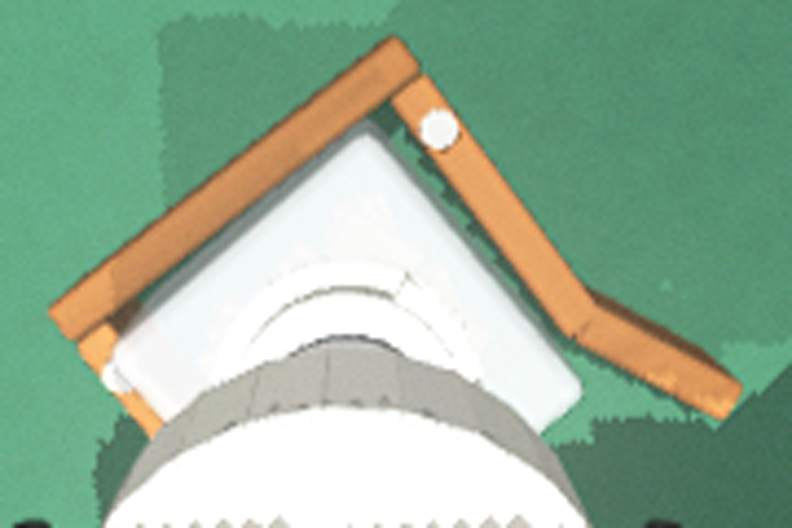

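The jar turned 2–3° within the holder's play while unscrewing, leaving a small gap at the back wall near (140,315). There's time, so I'll regrip it as before and reseat it flush.

Emit:
{"fn": "carry_out", "kwargs": {
  "plan": [
    {"fingers": -1, "dx": 0.545, "dy": -0.924, "dz": 0, "rx": 0, "ry": 0, "rz": 0},
    {"fingers": -1, "dx": 0.545, "dy": -0.924, "dz": 0, "rx": 0, "ry": 0, "rz": 0},
    {"fingers": -1, "dx": 0.545, "dy": -0.924, "dz": 0, "rx": 0, "ry": 0, "rz": 0},
    {"fingers": -1, "dx": 0.545, "dy": -0.924, "dz": 0, "rx": 0, "ry": 0, "rz": 0},
    {"fingers": -1, "dx": 0.545, "dy": -0.924, "dz": 0, "rx": 0, "ry": 0, "rz": 0},
    {"fingers": -1, "dx": 0.545, "dy": -0.924, "dz": 0, "rx": 0, "ry": 0, "rz": 0},
    {"fingers": -1, "dx": 0.545, "dy": -0.924, "dz": 0, "rx": 0, "ry": 0, "rz": 0},
    {"fingers": -1, "dx": 0.545, "dy": -0.924, "dz": 0, "rx": 0, "ry": 0, "rz": 0},
    {"fingers": -1, "dx": 0.545, "dy": -0.924, "dz": 0, "rx": 0, "ry": 0, "rz": 0},
    {"fingers": -1, "dx": 0.545, "dy": -0.924, "dz": 0, "rx": 0, "ry": 0, "rz": 0},
    {"fingers": -1, "dx": 0.545, "dy": -0.924, "dz": 0, "rx": 0, "ry": 0, "rz": 0},
    {"fingers": -1, "dx": 0.545, "dy": -0.924, "dz": 0, "rx": 0, "ry": 0, "rz": 0}
  ],
  "force": 15
}}

```text
time_s: 27.4
tool_pos: [0.5084, -0.0008, 0.1901]
tool_rot: [179.9, -0.1, -140.1]
force: [0.5, -0.1, -0.0]
grip_width: 0.087
```

Emit:
{"fn": "carry_out", "kwargs": {
  "plan": [
    {"fingers": -1, "dx": 0, "dy": 0, "dz": 0, "rx": 0, "ry": 0, "rz": 0.86},
    {"fingers": -1, "dx": 0, "dy": 0, "dz": 0, "rx": 0, "ry": 0, "rz": 0.86},
    {"fingers": -1, "dx": 0, "dy": 0, "dz": 0, "rx": 0, "ry": 0, "rz": 0.86},
    {"fingers": -1, "dx": 0, "dy": 0, "dz": 0, "rx": 0, "ry": 0, "rz": 0.86},
    {"fingers": -1, "dx": 0, "dy": 0, "dz": 0, "rx": 0, "ry": 0, "rz": 0.86},
    {"fingers": -1, "dx": 0, "dy": 0, "dz": 0, "rx": 0, "ry": 0, "rz": 0.86},
    {"fingers": -1, "dx": 0, "dy": 0, "dz": 0, "rx": 0, "ry": 0, "rz": 0},
    {"fingers": -1, "dx": 0, "dy": 0, "dz": 0, "rx": 0, "ry": 0, "rz": 0}
  ]
}}

```text
time_s: 28.4
tool_pos: [0.5087, 0.0002, 0.1906]
tool_rot: [-180.0, -0.0, 168.4]
force: [0.4, 0.5, -0.2]
grip_width: 0.0872
```

```bash
python3 -c "
from h import *
togo([.5098,.0025,.048],168)
wshot('w16')
a=cv2.imread('pics/w16.png')[130:265,180:400]
cv2.imwrite('pics/w16c.png',cv2.resize(a,None,fx=3.6,fy=3.6,interpolation=cv2.INTER_CUBIC))"
```

```text
t 28.4 at [5.087e-01 2.000e-04 1.906e-01] [-1.7999e+02 -5.0000e-02  1.6840e+02] q7 75.7 F [ 0.4  0.5 -0.2] w 0.0872
shift units [-0.024  0.084  4.754] turn units [-0.001 -0.005  0.04 ]
```

View pics/w16c.png

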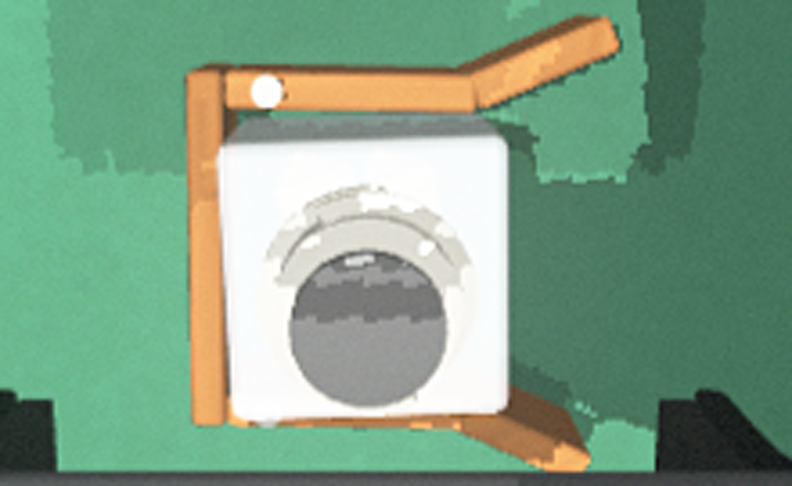

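Run:
```python
from h import *
obs=[(load("s15.npz"),(227.3,182.2)),(load("t15.npz"),(335.3,191.7)),(load("w16.npz"),(281.7,221))]
s=least_squares(lambda P:np.concatenate([proj(d["mtx"],d["extrinsics"],[P])[0]-uv for d,uv in obs]),[.51,0,.1])
print(s.x,s.fun)
```

```text
[0.51179125 0.00286922 0.10757877] [ 0.06236289 -0.15191701 -0.39538946 -0.61581338 -0.12328978 -0.11642045]
```

Emit:
{"fn": "carry_out", "kwargs": {
  "plan": [
    {"fingers": -1, "dx": -0.04, "dy": 0.09, "dz": 0.9, "rx": 0, "ry": 0, "rz": 0.03},
    {"fingers": -1, "dx": 0, "dy": 0, "dz": 1, "rx": 0, "ry": 0, "rz": 0},
    {"fingers": -1, "dx": 0, "dy": 0, "dz": 1, "rx": 0, "ry": 0, "rz": 0},
    {"fingers": -1, "dx": 0, "dy": 0, "dz": 0.8, "rx": 0, "ry": 0, "rz": 0},
    {"fingers": -1, "dx": 0, "dy": 0, "dz": 0.6, "rx": 0, "ry": 0, "rz": 0},
    {"fingers": -1, "dx": 0, "dy": 0, "dz": 0.2, "rx": 0, "ry": 0, "rz": 0},
    {"fingers": -1, "dx": 0, "dy": 0, "dz": 0, "rx": 0, "ry": 0, "rz": 0}
  ]
}}

```text
time_s: 29.32
tool_pos: [0.5108, 0.0026, 0.0561]
tool_rot: [-180.0, -0.0, 168.0]
force: [-0.3, 0.1, 0.6]
grip_width: 0.0871
```

Emit:
{"fn": "carry_out", "kwargs": {
  "plan": [
    {"fingers": 1, "dx": 0, "dy": 0, "dz": 0, "rx": 0, "ry": 0, "rz": 0},
    {"fingers": 1, "dx": 0, "dy": 0, "dz": 0, "rx": 0, "ry": 0, "rz": 0},
    {"fingers": 1, "dx": 0, "dy": 0, "dz": 0, "rx": 0, "ry": 0, "rz": 0},
    {"fingers": 1, "dx": 0, "dy": 0, "dz": 0, "rx": 0, "ry": 0, "rz": 0},
    {"fingers": 1, "dx": 0, "dy": 0, "dz": 0, "rx": 0, "ry": 0, "rz": 0},
    {"fingers": 1, "dx": 0, "dy": -0.03, "dz": 0, "rx": 0, "ry": 0, "rz": 0}
  ],
  "force": 15
}}

```text
time_s: 30.08
tool_pos: [0.5113, 0.0025, 0.0569]
tool_rot: [179.9, 0.1, 168.0]
force: [-1.0, 2.3, 4.5]
grip_width: 0.072
```

Emit:
{"fn": "carry_out", "kwargs": {
  "plan": [
    {"fingers": 1, "dx": 0, "dy": -0.04, "dz": 0, "rx": 0, "ry": 0, "rz": 0},
    {"fingers": 1, "dx": 0, "dy": -0.03, "dz": 0, "rx": 0, "ry": 0, "rz": 0}
  ]
}}

```text
time_s: 30.32
tool_pos: [0.5112, 0.0018, 0.0569]
tool_rot: [179.8, 0.1, 168.0]
force: [0.9, 6.8, 5.0]
grip_width: 0.0721
```

Emit:
{"fn": "carry_out", "kwargs": {
  "plan": [
    {"fingers": 1, "dx": 0, "dy": -0.04, "dz": 0, "rx": 0, "ry": 0, "rz": 0},
    {"fingers": 1, "dx": 0, "dy": -0.04, "dz": 0, "rx": 0, "ry": 0, "rz": 0}
  ]
}}

```text
time_s: 30.58
tool_pos: [0.5114, 0.0015, 0.0571]
tool_rot: [179.7, 0.1, 168.0]
force: [2.1, 10.1, 3.2]
grip_width: 0.0719
```

Emit:
{"fn": "carry_out", "kwargs": {
  "plan": [
    {"fingers": 1, "dx": 0, "dy": -0.04, "dz": 0, "rx": 0, "ry": 0, "rz": 0},
    {"fingers": 1, "dx": 0, "dy": -0.03, "dz": 0, "rx": 0, "ry": 0, "rz": 0}
  ]
}}

```text
time_s: 30.82
tool_pos: [0.5122, 0.0007, 0.0572]
tool_rot: [179.5, 0.3, 168.1]
force: [4.7, 11.6, -0.2]
grip_width: 0.0719
```

Emit:
{"fn": "carry_out", "kwargs": {
  "plan": [
    {"fingers": -1, "dx": 0, "dy": 0.05, "dz": 0, "rx": 0, "ry": 0, "rz": 0},
    {"fingers": -1, "dx": 0, "dy": 0.05, "dz": 0, "rx": 0, "ry": 0, "rz": 0},
    {"fingers": -1, "dx": 0, "dy": 0.05, "dz": 0, "rx": 0, "ry": 0, "rz": 0},
    {"fingers": -1, "dx": 0, "dy": 0, "dz": 0, "rx": 0, "ry": 0, "rz": 0},
    {"fingers": -1, "dx": 0, "dy": 0, "dz": -0.3, "rx": 0, "ry": 0, "rz": 0},
    {"fingers": -1, "dx": 0, "dy": 0, "dz": -0.8, "rx": 0, "ry": 0, "rz": 0},
    {"fingers": -1, "dx": 0, "dy": 0, "dz": -1, "rx": 0, "ry": 0, "rz": 0},
    {"fingers": -1, "dx": 0, "dy": 0, "dz": -1, "rx": 0, "ry": 0, "rz": 0},
    {"fingers": -1, "dx": 0, "dy": 0, "dz": -1, "rx": 0, "ry": 0, "rz": 0},
    {"fingers": -1, "dx": 0, "dy": 0, "dz": -0.5, "rx": 0, "ry": 0, "rz": 0},
    {"fingers": -1, "dx": 0, "dy": 0, "dz": 0, "rx": 0, "ry": 0, "rz": 0}
  ]
}}

```text
time_s: 32.2
tool_pos: [0.5108, -0.0004, 0.1951]
tool_rot: [180.0, 0.1, 167.9]
force: [-0.7, -0.8, -0.1]
grip_width: 0.0871
```

```bash
python3 -c "
from h import *
togo([.5098,.0025,.048],168)
wshot('w17')
shot('scene','s17')
a=cv2.imread('pics/w17.png')[130:265,180:400]
cv2.imwrite('pics/w17c.png',cv2.resize(a,None,fx=3.6,fy=3.6,interpolation=cv2.INTER_CUBIC))"
```

```text
t 32.2 at [ 5.108e-01 -4.000e-04  1.951e-01] [1.7996e+02 1.2000e-01 1.6795e+02] q7 75.3 F [-0.7 -0.8 -0.1] w 0.0871
shift units [0.063 0.085 4.904] turn units [ 0.004  0.012 -0.005]
```

View pics/w17c.png

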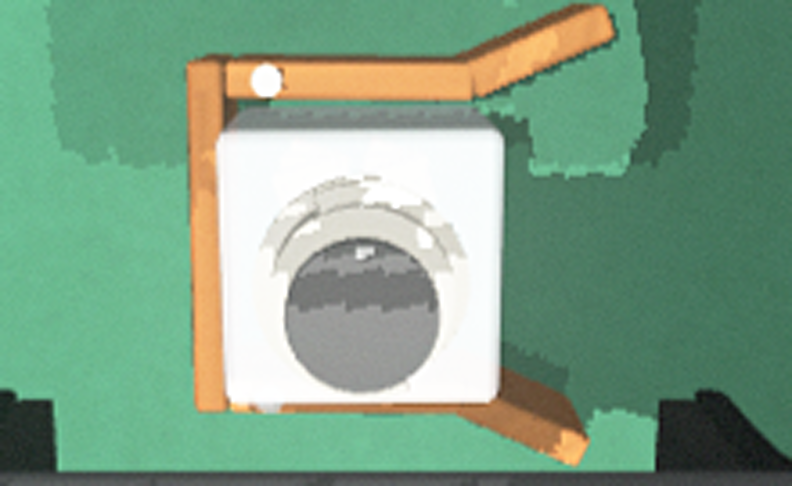

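View pics/s17.png

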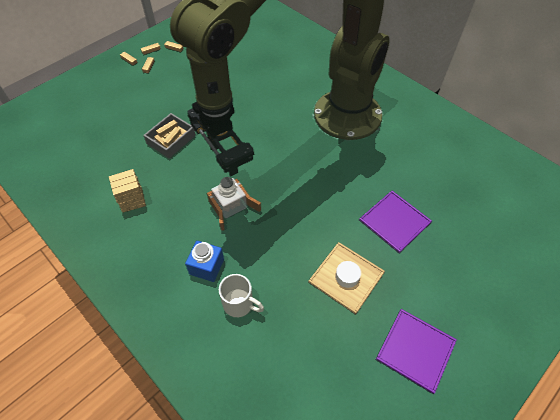

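The jar is square and flush to the back wall (left edge at crop x = 222, against the wall). The lid is flat, top up, inside the tray at (348,273), and the box, tower, mug and blue jar stand where they were. The robot is clear, so I'm handing in.

```bash
python3 -c "
from cell import ticket
print(ticket.sign_off())"
```

```text
the job is handed in; nothing more can be done
None
```

The job is done and handed in; the last reading before hand-in was 32.2 s, against the 67 s limit.

- **Jar:** I slid it into the holder until it stopped against the back wall; I pushed up to 16 N there.
- **Lid:** I turned it about 259° anticlockwise, lifted it straight off and set it flat, top up, near the middle of the pale tray.
- **Reseating:** The check after placing the lid showed the jar had turned 2–3° within the holder's play during unscrewing. I regripped it and pushed it back against the wall.

In the last pictures the jar stands upright and square to the holder, against its back wall. The lid is flat inside the tray, and the box, tower, mug and blue jar look unmoved. The gripper was open and clear, with no contact force.

One check disagreed: before the reseat, the top-camera fit put the jar 1.6 mm short of home and 3 mm to one side. That is close to the camera's accuracy. I did not repeat that fit afterwards and relied on the final wrist picture instead.

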